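# Load the welding jig with the tall square tube

## Task

Pull the tall square tube out of the stock holder and stand it upright on the welding jig, in the corner of the two fences, with its faces flush against both of them. Then turn the jig's black bar knob clockwise until it clicks over its detent, so that the swing arm is fully closed on the tube. Leave everything else in its place.

Things in the scene. Friction and masses are not known exactly. Their poses are not given: they have to be found in the camera images.
- tube: the tall square steel tube: 32 x 32 mm outside, 175 mm long, hollow, open ends, about 0.4 kg. It stands upright in one of the four cells of the holder and is clearly the tallest piece there. Origin: centre of its lower end; z runs along it, up to its upper end at z = 175 mm; x and y are square to its faces.
- holder: stock holder: a fixed dark steel box, 140 x 140 mm, 90 mm tall, open at the top, split by a cross wall into four cells each about 64 mm square and centred 34 mm from the middle in x and y; walls and floor 4 mm. Origin: centre of its underside.
- jig: welding jig, fixed: a grey plate 150 (x) x 200 (y) x 10 mm with, in one corner, two dark steel fences 60 mm high (above the plate) and 10 mm thick that meet at a right angle, and a swing clamp on a pivot. Origin: centre of the plate's underside.
- jig_seat (a point): where the middle of the tube's lower end belongs, on the plate's upper face (10 mm above the table). In this frame (axes as the jig's) one fence's inner face is at x = +16 mm, (spanning y = -32 to +26 mm), the other's at y = +16 mm (spanning x = -22 to +16 mm); both are 60 mm high. The -x and -y sides are open.
- clamp (a joint): angle of the swing clamp, in rad: near 0 at the start (open); it grows clockwise seen from above, up to its stop at 1.3 (closed). A spring detent holds it at both ends: it resists with up to about 0.2 Nm, and half way (0.65) it clicks over and pulls itself on to the other end. The pivot stands 119 mm from the jig_seat, at (58, -104) mm in the jig's axes.
- clamp_grip (a point): point on the clamp's pivot axis at the height to grip the black bar knob on top. The bar is 72 mm long (x of this frame), 16 mm thick (y), 32 mm tall, its top 12 mm above this point, its underside 20 mm below. x points along the swing arm, z up; it turns with the clamp. This point is 74 mm above the table.
- clamp_tip (a point): middle of the face of the pad at the end of the steel swing arm, 115 mm from the pivot and 40 mm above the table; the arm, 10 mm thick, sweeps clockwise. Closed, the face stands about 2.5 mm from the vertical edge of a tube that is flush in the corner.
- short_tube: a short piece of square steel tube, 32 x 32 mm, only 115 mm tall, standing in another cell of the holder; to be left there. Origin: lower end.
- angle_iron: a piece of steel angle (L section, 36 x 36 mm), 120 mm tall, standing in another cell of the holder; to be left there. Origin: lower end.
- round_tube: a piece of round steel tube, 34 mm across, 125 mm tall, standing in another cell of the holder; to be left there. Origin: lower end.
- hammer: a hammer with a steel head, about 250 long, lying on the left (sizes in mm). A bystander, to be left alone. Origin: middle of its underside.
- wrench: an open-ended steel wrench lying flat at the far side of the table (sizes in mm). A bystander, to be left alone. Origin: middle of its underside.
- flask: a black drinking flask, 72 across, 190 tall, far left (sizes in mm). A bystander, to be left alone. Origin: middle of its underside.
- spray_can: a metal spray can, 64 across, 180 tall, on the right (sizes in mm). A bystander, to be left alone. Origin: middle of its underside.
- magnet_square: a grey L-shaped magnetic welding square lying flat, legs about 110, 30 high, on the right (sizes in mm). A bystander, to be left alone. Origin: middle of its underside.

How it is judged:
By the outcome, as a careful person would: the job done as asked, in the order asked, and still so for the second after the job is handed in, with the robot touching nothing.
It also fails if it takes over 67 s, if anything falls off the work surface, if the arm or the gripper's body presses on something with over 40 N, if the wrist force passes 120 N, or if a joint passes its speed limit or range.

## Robot

A 6-joint arm with a two-finger parallel gripper is mounted at the origin on the work surface. World frame = base frame: x ahead of the robot, y to its left, z up, the work surface at z = 0. Lengths are in m, angles in degrees, forces in N, time in s.
With the tool pointing down it reaches from about 0.35 to 1 m from the base axis. Payload 7.1 kg.
Tool frame: the origin (TCP) lies at the very end of the fingers, on their centre line; the grasp point (between the pads) lies 19 mm behind it; z points along the fingers, y is the line along which they close (so a half turn about z gives the same grasp; the last joint's range is limited). The gripper opens to 85 mm and grips with 20 to 120 N. Pads are 22 mm wide; open, the fingers measure 114 mm over their backs; the gripper's body (76 mm by 85 mm) begins 54 mm behind the grasp point. The pads swing forward as they close: fully open they stand 13 mm farther back than shut.
Start: joints at [-77.235, 24.242, 93.386, -0, 62.372, -1.089], TCP at [0.15, -0.607, 0.231] pointing down, gripper open.
Joint ranges: [-172.04, 172.04], [-51.8, 120.97], [4.93, 147.93], [-75.15, 255.16], [6.16, 154.13], [-145.62, 145.62]. Speed limits (degrees/s): [136.94, 136.94, 172.46, 180, 180, 180].

## Interface

Orientations are given as [roll, pitch, yaw] about the fixed x, y, z axes, in that order (R = Rz(yaw) Ry(pitch) Rx(roll)).
In Python, from workcell import robot gives the robot as it stands. The module is installed in compiled form; this text tells all that it offers.
- The arm moves only by the tool jog_arm, never from a script. Its argument "targets" is a list of rows, each an object of numbers: "claw": the finger opening in mm, from 0 to 85.4; "x", "y", "z": the shift along the world's x, y, z as a fraction of full scale; "ax", "ay", "az": the turn, a rotation vector about the world's x, y, z as a fraction of full scale. In form: [{"claw": .., "x": .., "y": .., "z": .., "ax": .., "ay": .., "az": ..}, ...]. A call has exactly 5 rows; each row is the pose to reach, as a shift and turn from the pose commanded when the call began, turning the shorter way round; what a row does not reach only later rows make up. Full scale, the value 1, is 10 cm for a shift and 180 degrees for a turn. A row lasts 1/10 s, in which the tool goes at most 50 mm and 8.59 degrees, less where a joint would pass 70% of its speed; a pose out of reach is approached as far as the arm can. A call with a number of a shift or a turn outside -1 to 1 is refused whole. A call with a gripper value outside its range is refused whole. The fingers move at their own pace and stop on an object; "newtons" is the grip in N (left out, the last holds). Time passes only in rows, so rows that repeat a pose let the fingers close, or fill a call up. It gives the time, the measured TCP pose, the force, the opening and the grip force at its end, in the units of the state.
- robot.get_obs(): the state, without advancing time (a new reading comes with each control period).
- robot.get_image(name): name is "scene" or "top" or "wrist"; returns a dict with "frame" (420x560x3 uint8, red, green, blue), "camera_matrix" (3x3 intrinsics, pixels), "extrinsics" (4x4, takes a point from camera to world coordinates). Camera axes: x right, y up, looking along -z (the intrinsics and any distortion apply to the point x, -y, -z); pixel columns grow to the right and rows downward; lengths in m; the calibration is good to about 2 mm. The wrist camera is an equidistant fisheye: a pixel r from the principal point sees the ray r / f radians off the axis. A picture is of the moment at which its call begins. There is no depth.
- robot.close_job(): hands the job in; it is judged then, once.
The state is a dict: "t": time; "qpos": joint angles; "joint_vel": joint speeds; "tau": joint torques, N m; "ee_pos": TCP position; "ee_rot": TCP orientation; "ft_force": force on the tool from outside, world axes, zero at the start; "moment": the same for the moment, N m; "grip_width": finger opening in m; "grasp_force": force on a finger pad.
Only numpy, scipy, OpenCV 4.12 (cv2) and the standard library are available. Lean on these libraries where they do the work, as an engineer would, in place of code of your own. Each camera call takes 0.05 s, during which the arm holds its last target. There are 200 camera calls.

## Working session

There is one attempt and no reset: what is moved stays moved. The work goes in short steps, Python scripts to look and compute and a tool call to move; the robot and the scene stay as the last step left them, time stands still between calls to the robot, and variables do not carry over. Pictures are saved under pics/ and viewed, at most 10 in all, crops included, and the job is handed in when it is done.

Besides the shell and the picture viewer there is one more tool, called after "Request:" in YAML: its name, and indented under it one key for each argument. jog_arm: Moves the arm, as the interface text tells. Its arguments: {"type":"object","properties":{"targets":{"type":"array","items":{"type":"object","properties":{"claw":{"type":"number"},"x":{"type":"number"},"y":{"type":"number"},"z":{"type":"number"},"ax":{"type":"number"},"ay":{"type":"number"},"az":{"type":"number"}}}},"newtons":{"type":"number"}},"required":["targets"]}

```bash
mkdir -p pics; python3 - <<'E'
from workcell import robot
import cv2, numpy as np, pickle
D={}
for n in ("scene","top"):
    d=robot.get_image(n); D[n]=d
    cv2.imwrite(f"pics/{n}0.png",d["frame"][:,:,::-1])
    print(n,np.round(d["camera_matrix"],1).tolist(),np.round(d["extrinsics"],3).tolist())
pickle.dump(D,open("d0.pkl","wb"))
print(robot.get_obs())
E
```

```text
scene [[505.0, 0.0, 277.2], [0.0, 505.0, 211.0], [0.0, 0.0, 1.0]] [[0.446, -0.564, 0.695, 1.412], [0.895, 0.27, -0.356, -0.471], [0.013, 0.78, 0.625, 0.851], [0.0, 0.0, 0.0, 1.0]]
top [[545.0, 0.0, 286.5], [0.0, 545.0, 210.0], [0.0, 0.0, 1.0]] [[-0.029, 0.999, -0.035, 0.484], [-1.0, -0.029, 0.001, 0.001], [0.0, 0.035, 0.999, 1.567], [0.0, 0.0, 0.0, 1.0]]
{'t': 0.1, 'qpos': array([-7.72348557e+01,  2.42795293e+01,  9.34273504e+01, -1.16578178e-03,
        6.23716316e+01, -1.08846116e+00]), 'joint_vel': array([-0.0296604 , -0.03764402, -0.05137781,  0.09012006,  0.0338947 ,
        0.03469579]), 'tau': array([-6.93772745e-04, -5.58428335e+01, -2.82443225e+01, -9.25134657e-06,
        2.95662707e-03,  2.52475485e-05]), 'ee_pos': array([ 0.14956386, -0.60633397,  0.23062709]), 'ee_rot': array([-1.79921483e+02, -4.59483749e-04,  1.38541464e+01]), 'ft_force': array([-0.07014054, -0.90357425, -0.36666039]), 'moment': array([-0.01338407,  0.03497751,  0.01421212]), 'grasp_force': 0.0, 'grip_width': 0.08573064396810164}
```

View pics/scene0.png

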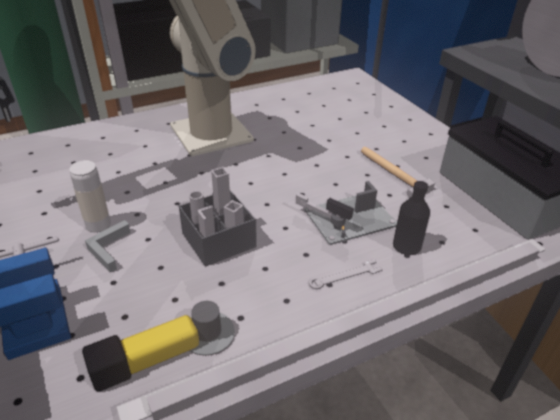

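View pics/top0.png

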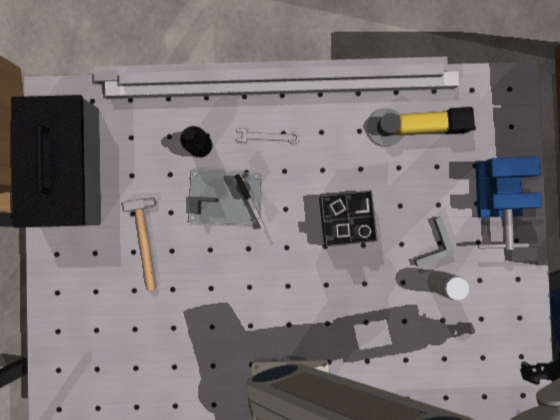

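The scene shows the holder (218,225) with the tall tube at (220,175) and the jig at (350,215). In the top view the holder is at (347,219) and the jig at (225,197). I'll enlarge these next.

```bash
python3 - <<'E'
import cv2, numpy as np, pickle
D=pickle.load(open("d0.pkl","rb"))
t=D["top"]["frame"][:,:,::-1]; s=D["scene"]["frame"][:,:,::-1]
g=lambda im,x,y,w,h:cv2.resize(im[y:y+h,x:x+w],(400,300),interpolation=cv2.INTER_CUBIC)
out=np.vstack([np.hstack([g(t,300,180,96,72),g(t,180,160,100,75)]),np.hstack([g(s,165,155,110,82),g(s,280,165,130,97)])])
cv2.imwrite("pics/crops.png",np.clip(out*1.3,0,255).astype(np.uint8))
E
```

```text
(no output)
```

View pics/crops.png

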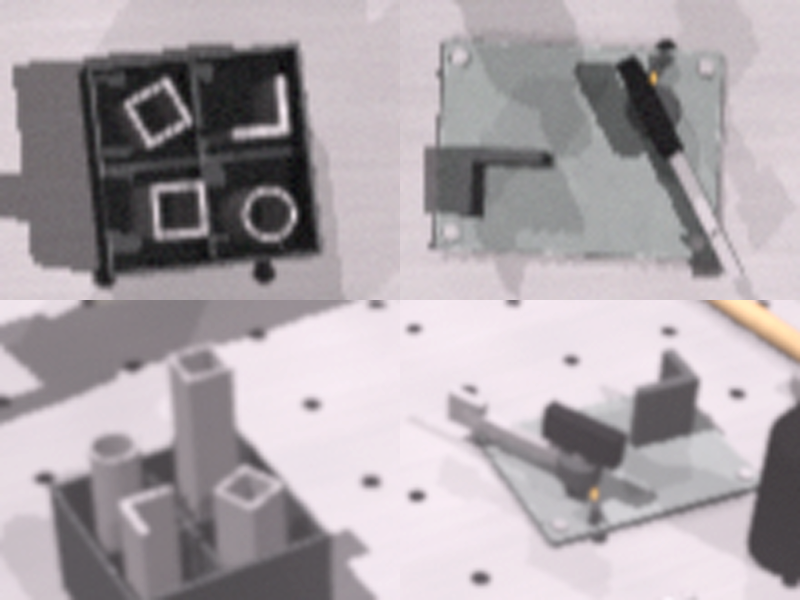

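The top-left crop shows the tall tube at full-image pixel (343,230), nearly aligned with the image axes. The fence corner is at (199.5,199), with the jig's x roughly along world +x. The black knob is at (243,187), with its arm pointing down and to the right.

```bash
cat > h.py <<'E'
import cv2, numpy as np
def cast(d,px,z):
    """pinhole pixels -> world points on plane z"""
    px=np.atleast_2d(np.asarray(px,float)); K=d["camera_matrix"];E=d["extrinsics"]
    r=np.c_[(px[:,0]-K[0,2])/K[0,0],-(px[:,1]-K[1,2])/K[1,1],-np.ones(len(px))]@E[:3,:3].T
    o=E[:3,3]; return o+r*((z-o[2])/r[:,2])[:,None]
def castw(d,px,z):
    """fisheye pixels -> world points on plane z"""
    px=np.atleast_2d(np.asarray(px,float)); K=d["camera_matrix"];E=d["extrinsics"]
    a=np.c_[(px[:,0]-K[0,2])/K[0,0],-(px[:,1]-K[1,2])/K[1,1]]; t=np.linalg.norm(a,axis=1,keepdims=True)
    r=np.c_[a/np.maximum(t,1e-9)*np.sin(t),-np.cos(t)]@E[:3,:3].T
    o=E[:3,3]; return o+r*((z-o[2])/r[:,2])[:,None]
def rect(P):
    """min-area rectangle of world points, in mm: centre, sizes, angle of first side"""
    (c,s,a)=cv2.minAreaRect((P[:,:2]*1000).astype(np.float32)); return np.round(c,1),np.round(s,1),round(a,1)
def blobs(mask,off,minA):
    cs,_=cv2.findContours(mask.astype(np.uint8),cv2.RETR_EXTERNAL,cv2.CHAIN_APPROX_NONE)
    return [c.reshape(-1,2)+off for c in cs if cv2.contourArea(c)>minA]
E
python3 - <<'E'
from h import *; import pickle
D=pickle.load(open("d0.pkl","rb")); d=D["top"]; f=d["frame"].astype(int); g=f.mean(2)
# tube top
x,y=334,222
sub=g[y:y+19,x:x+20]; 
for c in blobs(sub>75,(x,y),30): print("tube",rect(cast(d,c,.179)),c.mean(0))
# plate: greenish
x,y=180,160; s=f[y:y+75,x:x+95]; m=(s[:,:,1]-s[:,:,0]>4)
for c in blobs(m,(x,y),300):
    print("plate",rect(cast(d,c,.01)),c.mean(0))
m=(g[y:y+75,x:x+95]<55)
for c in blobs(m,(x,y),15): print("dark",rect(cast(d,c,.07)),rect(cast(d,c,.086)),c.mean(0),len(c))
x,y=315,185
for c in blobs(g[y:y+70,x:x+70]<70,(x,y),200): print("holder",rect(cast(d,c,.09)))
print(f[175,200],f[175,215],f[193,210],f[182,240],f[230,343],f[225,343])
E
```

```text
tube (array([ 477.4, -141.2]), array([33.2, 35.6]), 88.3) [342.5  230.02]
dark (array([552.9, 239.9]), array([ 5.5, 35.8]), 88.7) (array([552.1, 237.4]), array([ 5.4, 35.4]), 88.7) [199.  206.5] 30
dark (array([601.9, 123.1]), array([74.1, 25.8]), 25.0) (array([600.6, 121.8]), array([73.3, 25.6]), 25.0) [241.41071429 187.375     ] 56
holder (array([ 503. , -164.1]), array([152.7, 145. ]), 3.8)
[120 122 122] [116 117 117] [119 121 121] [30 27 29] [42 39 41] [108 103 105]
```

Request:
jog_arm:
  targets:
    - {"x": 0.14, "y": 0.2, "z": 0.2, "claw": 85}
    - {"x": 0.28, "y": 0.4, "z": 0.4, "claw": 85}
    - {"x": 0.42, "y": 0.6, "z": 0.6, "claw": 85}
    - {"x": 0.56, "y": 0.8, "z": 0.8, "claw": 85}
    - {"x": 0.7, "y": 1, "z": 1, "claw": 85}

```text
validation failed for argument at $.ta...
```

Request:
jog_arm:
  targets:
    - {"x": 0.14, "y": 0.2, "az": -0.017}
    - {"x": 0.28, "y": 0.4, "az": -0.034}
    - {"x": 0.42, "y": 0.6, "az": -0.051}
    - {"x": 0.56, "y": 0.8, "az": -0.068}
    - {"x": 0.7, "y": 1, "az": -0.086}

```text
validation failed for argument at $.ta...
```

Request:
jog_arm:
  targets:
    - {"x": 0.14, "y": 0.2}
    - {"x": 0.28, "y": 0.4}
    - {"x": 0.42, "y": 0.6}
    - {"x": 0.56, "y": 0.8}
    - {"x": 0.7, "y": 1}

```text
validation failed for argument at $.ta...
```

Request:
jog_arm:
  targets:
    - {"x": 0.14, "y": 0.2}
    - {"x": 0.28, "y": 0.4}
    - {"x": 0.42, "y": 0.6}
    - {"x": 0.56, "y": 0.8}
    - {"x": 0.7, "y": 1}

```text
validation failed for argument at $.ta...
```

Request:
jog_arm:
  targets:
    - {"x": 0.1, "y": 0.15}
    - {"x": 0.2, "y": 0.3}
    - {"x": 0.3, "y": 0.45}
    - {"x": 0.4, "y": 0.6}
    - {"x": 0.4, "y": 0.6}

```text
validation failed for argument at $.ta...
```

```bash
python3 - <<'E'
from workcell import robot
import cv2,pickle,numpy as np
d=robot.get_image("wrist"); pickle.dump(d,open("w1.pkl","wb")); cv2.imwrite("pics/w1.png",d["frame"][:,:,::-1])
o=robot.get_obs(); print(o["t"],o["ee_pos"],o["ee_rot"],o["qpos"]); print(np.round(d["camera_matrix"],1),np.round(d["extrinsics"],3))
E
```

```text
0.15 [ 0.14959702 -0.60640082  0.23070835] [-1.79931778e+02 -1.36957147e-03  1.38578691e+01] [-7.72337752e+01  2.42760204e+01  9.34210760e+01  7.85304153e-05
  6.23711396e+01 -1.09168164e+00]
[[325.2   0.  277.2]
 [  0.  325.2 211.4]
 [  0.    0.    1. ]] [[ 0.239  0.934  0.266  0.217]
 [-0.971  0.23   0.064 -0.589]
 [-0.001 -0.274  0.962  0.373]
 [ 0.     0.     0.     1.   ]]
```

View pics/w1.png

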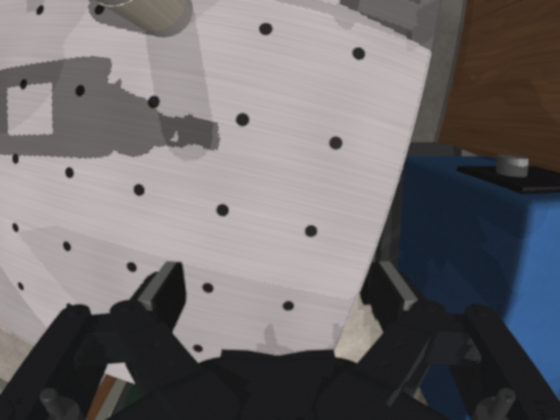

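The moves were refused because every row needs all seven keys. The picture shows the wrist view at the start pose, with the fingers at the bottom.

Request:
jog_arm:
  targets:
    - {"x": 0.14, "y": 0.2, "z": 0.2, "ax": 0, "ay": 0, "az": 0, "claw": 85}
    - {"x": 0.28, "y": 0.4, "z": 0.4, "ax": 0, "ay": 0, "az": 0, "claw": 85}
    - {"x": 0.42, "y": 0.6, "z": 0.6, "ax": 0, "ay": 0, "az": 0, "claw": 85}
    - {"x": 0.56, "y": 0.8, "z": 0.8, "ax": 0, "ay": 0, "az": 0, "claw": 85}
    - {"x": 0.7, "y": 1, "z": 1, "ax": 0, "ay": 0, "az": 0, "claw": 85}

```text
t: 0.65
ee_pos: [0.22, -0.5057, 0.3318]
ee_rot: [-180.0, 0.0, 13.8]
ft_force: [1.1, -0.8, -0.9]
grip_width: 0.0849
grasp_force: 0.0
```

Request:
jog_arm:
  targets:
    - {"x": 0.14, "y": 0.2, "z": 0, "ax": 0, "ay": 0, "az": -0.017, "claw": 85}
    - {"x": 0.28, "y": 0.4, "z": 0, "ax": 0, "ay": 0, "az": -0.034, "claw": 85}
    - {"x": 0.42, "y": 0.6, "z": 0, "ax": 0, "ay": 0, "az": -0.051, "claw": 85}
    - {"x": 0.56, "y": 0.8, "z": 0, "ax": 0, "ay": 0, "az": -0.068, "claw": 85}
    - {"x": 0.7, "y": 1, "z": 0, "ax": 0, "ay": 0, "az": -0.086, "claw": 85}

```text
t: 1.15
ee_pos: [0.29, -0.4058, 0.3312]
ee_rot: [-180.0, 0.0, -1.8]
ft_force: [0.2, 0.4, -0.6]
grip_width: 0.0848
grasp_force: 0.0
```

Request:
jog_arm:
  targets:
    - {"x": 0.14, "y": 0.2, "z": 0, "ax": 0, "ay": 0, "az": 0, "claw": 85}
    - {"x": 0.28, "y": 0.4, "z": 0, "ax": 0, "ay": 0, "az": 0, "claw": 85}
    - {"x": 0.42, "y": 0.6, "z": 0, "ax": 0, "ay": 0, "az": 0, "claw": 85}
    - {"x": 0.56, "y": 0.8, "z": 0, "ax": 0, "ay": 0, "az": 0, "claw": 85}
    - {"x": 0.7, "y": 1, "z": 0, "ax": 0, "ay": 0, "az": 0, "claw": 85}

```text
t: 1.65
ee_pos: [0.36, -0.3058, 0.3312]
ee_rot: [-180.0, 0.0, -1.6]
ft_force: [0.3, 0.7, 0.4]
grip_width: 0.0847
grasp_force: 0.0
```

Request:
jog_arm:
  targets:
    - {"x": 0.14, "y": 0.2, "z": 0, "ax": 0, "ay": 0, "az": 0, "claw": 85}
    - {"x": 0.28, "y": 0.4, "z": 0, "ax": 0, "ay": 0, "az": 0, "claw": 85}
    - {"x": 0.42, "y": 0.6, "z": 0, "ax": 0, "ay": 0, "az": 0, "claw": 85}
    - {"x": 0.56, "y": 0.8, "z": 0, "ax": 0, "ay": 0, "az": 0, "claw": 85}
    - {"x": 0.7, "y": 1, "z": 0, "ax": 0, "ay": 0, "az": 0, "claw": 85}

```text
t: 2.15
ee_pos: [0.43, -0.2058, 0.3312]
ee_rot: [-180.0, 0.0, -1.6]
ft_force: [0.5, -0.2, -0.6]
grip_width: 0.0849
grasp_force: 0.0
```

Request:
jog_arm:
  targets:
    - {"x": 0.12, "y": 0.16, "z": 0, "ax": 0, "ay": 0, "az": 0, "claw": 85}
    - {"x": 0.24, "y": 0.33, "z": 0, "ax": 0, "ay": 0, "az": 0, "claw": 85}
    - {"x": 0.36, "y": 0.5, "z": 0, "ax": 0, "ay": 0, "az": 0, "claw": 85}
    - {"x": 0.48, "y": 0.66, "z": 0, "ax": 0, "ay": 0, "az": 0, "claw": 85}
    - {"x": 0.48, "y": 0.66, "z": 0, "ax": 0, "ay": 0, "az": 0, "claw": 85}

```text
t: 2.65
ee_pos: [0.4785, -0.1394, 0.3311]
ee_rot: [-180.0, -0.0, -1.5]
ft_force: [-0.5, -0.2, -0.2]
grip_width: 0.0851
grasp_force: 0.0
```

```bash
python3 - <<'E'
from workcell import robot
import cv2,pickle,numpy as np
d=robot.get_image("wrist"); pickle.dump(d,open("w2.pkl","wb")); cv2.imwrite("pics/w2.png",d["frame"][:,:,::-1])
o=robot.get_obs(); print(o["t"],o["ee_pos"],o["ee_rot"],o["qpos"])
E
```

```text
2.7 [ 0.47778908 -0.14019031  0.33104254] [-1.79998229e+02  3.70813322e-02 -1.51424827e+00] [-1.77166678e+01  7.05110834e+00  1.03019287e+02 -9.20267539e-03
  6.99657081e+01  7.38007364e+01]
```

View pics/w2.png

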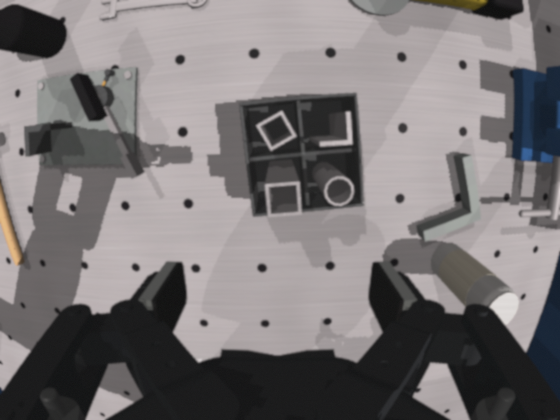

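The wrist view shows the tall tube's top at (283,198), square to the gripper. The jig is at (85,118).

```bash
python3 - <<'E'
from h import *; import pickle
d=pickle.load(open("w2.pkl","rb")); f=d["frame"].astype(int); g=f.mean(2)
np.set_printoptions(linewidth=220)
x,y=256,172
for th in (70,85,100):
  for c in blobs(g[y:y+46,x:x+50]>th,(x,y),100): print(th,"tube",rect(castw(d,c,.179)),c.mean(0),c.min(0),c.max(0))
print(g[174:224:2,260:306:2].astype(int))
E
```

```text
70 tube (array([ 479.8, -142. ]), array([46.4, 43. ]), 88.5) [279.81521739 197.84782609] [256 172] [305 217]
85 tube (array([ 476. , -141.9]), array([46.4, 35.5]), 88.5) [281.26829268 201.72560976] [256 180] [305 217]
100 tube (array([ 475.6, -141.9]), array([46.4, 34.6]), 88.5) [281.56707317 202.06097561] [256 181] [305 217]
[[ 40  39  40  56  75  77  77  77  77  77  76  76  76  76  76  76  77  77  68  43  34  35  44]
 [ 39  39  39  60  76  78  77  77  77  76  76  76  77  76  77  77  77  77  73  50  36  34  44]
 [ 38  38  42  66  76  76  76  76  76  77  77  77  76  76  77  76  77  76  75  59  37  34  43]
 [ 41  41  48  71  77  77  77  77  77  77  77  78  79  80  82  83  85  89  93  87  48  34  43]
 [ 68  68  72  83  87  93  98  99 106 111 119 126 128 136 143 150 157 160 161 155  85  34  43]
 [ 76  77 104 153 166 166 162 159 161 164 169 172 166 162 159 158 156 156 165 168  93  35  40]
 [ 78  78 117 176 174 157 146 132 122 119 112 110 102  92  85  81  73  72 131 168  98  35  40]
 [ 77  76 111 172 151  92  66  63  61  60  59  58  58  58  58  57  57  59 126 167 102  36  38]
 [ 69  69  9
[... 903 characters left out ...]
7  76  77  76  83 140 150  73  45]
 [ 39  41  42  86 157 136  68  65  72  76  78  77  78  78  79  81  82  84  94 144 160  99  77]
 [ 47  50  56  85 157 145  86  89  97 101 104 112 121 123 128 133 137 145 156 167 168 131 125]
 [ 81  86  89 103 159 165 156 156 158 158 160 164 172 168 169 167 167 167 166 165 161 149 144]
 [131 138 146 144 159 166 164 163 161 157 157 155 155 151 151 149 148 148 146 145 144 143 143]
 [165 167 166 161 149 148 147 146 146 145 145 145 145 144 144 144 144 144 143 143 143 144 144]
 [168 167 167 165 150 145 145 144 144 144 144 143 143 143 143 143 144 143 144 144 144 143 144]
 [168 167 168 167 159 147 146 146 146 145 145 145 145 145 145 146 146 146 146 145 145 145 146]]
```

```bash
python3 - <<'E'
from h import *; import pickle
d=pickle.load(open("w2.pkl","rb")); 
P=castw(d,[(264.5,183.5),(299.5,181),(302,213.5),(267,216)],.179)[:,:2]*1000; print(np.round(P,1),P.mean(0),np.linalg.norm(np.diff(P,axis=0),axis=1),rect(P/1000))
# jig: plate corners (unwarp) for a first fix
print(np.round(castw(d,[(38,78),(137,67),(137,176),(40,168)],.01)*1000))
E
```

```text
[[ 490.9 -127.4]
 [ 492.4 -159.7]
 [ 461.2 -161.8]
 [ 459.6 -128.6]] [ 476.02359026 -144.38470956] [32.31176831 31.28887318 33.15192216] (array([ 476. , -144.5]), array([31.3, 33.2]), 2.7)
[[663. 265.  10.]
 [645.  66.  10.]
 [478.  77.  10.]
 [506. 275.  10.]]
```

Request:
jog_arm:
  targets:
    - {"x": -0.015, "y": -0.035, "z": -0.2, "ax": 0, "ay": 0, "az": 0.022, "claw": 85}
    - {"x": -0.015, "y": -0.035, "z": -0.4, "ax": 0, "ay": 0, "az": 0.022, "claw": 85}
    - {"x": -0.015, "y": -0.035, "z": -0.6, "ax": 0, "ay": 0, "az": 0.022, "claw": 85}
    - {"x": -0.015, "y": -0.035, "z": -0.8, "ax": 0, "ay": 0, "az": 0.022, "claw": 85}
    - {"x": -0.015, "y": -0.035, "z": -1, "ax": 0, "ay": 0, "az": 0.022, "claw": 85}

```text
t: 3.2
ee_pos: [0.4754, -0.1451, 0.2306]
ee_rot: [180.0, 0.0, 2.3]
ft_force: [0.3, -0.5, 0.1]
grip_width: 0.085
grasp_force: 0.0
```

Request:
jog_arm:
  targets:
    - {"x": 0, "y": 0, "z": -0.2, "ax": 0, "ay": 0, "az": 0, "claw": 85}
    - {"x": 0, "y": 0, "z": -0.4, "ax": 0, "ay": 0, "az": 0, "claw": 85}
    - {"x": 0, "y": 0, "z": -0.6, "ax": 0, "ay": 0, "az": 0, "claw": 85}
    - {"x": 0, "y": 0, "z": -0.8, "ax": 0, "ay": 0, "az": 0, "claw": 85}
    - {"x": 0, "y": 0, "z": -0.94, "ax": 0, "ay": 0, "az": 0, "claw": 85}

```text
t: 3.7
ee_pos: [0.475, -0.1449, 0.1361]
ee_rot: [-180.0, 0.1, 2.3]
ft_force: [-0.2, 0.5, -0.5]
grip_width: 0.0849
grasp_force: 0.0
```

Request:
jog_arm:
  targets:
    - {"x": 0, "y": 0, "z": 0, "ax": 0, "ay": 0, "az": 0, "claw": 45}
    - {"x": 0, "y": 0, "z": 0, "ax": 0, "ay": 0, "az": 0, "claw": 45}
    - {"x": 0, "y": 0, "z": 0, "ax": 0, "ay": 0, "az": 0, "claw": 20}
    - {"x": 0, "y": 0, "z": 0, "ax": 0, "ay": 0, "az": 0, "claw": 20}
    - {"x": 0, "y": 0, "z": 0, "ax": 0, "ay": 0, "az": 0, "claw": 20}
  newtons: 50

```text
t: 4.2
ee_pos: [0.4768, -0.1446, 0.1384]
ee_rot: [180.0, -0.1, 2.3]
ft_force: [-0.2, -0.0, 6.6]
grip_width: 0.0318
grasp_force: 49.8
```

Request:
jog_arm:
  targets:
    - {"x": 0, "y": 0, "z": 0, "ax": 0, "ay": 0, "az": 0, "claw": 20}
    - {"x": 0, "y": 0, "z": 0, "ax": 0, "ay": 0, "az": 0, "claw": 20}
    - {"x": 0, "y": 0, "z": 0, "ax": 0, "ay": 0, "az": 0, "claw": 20}
    - {"x": 0, "y": 0, "z": 0, "ax": 0, "ay": 0, "az": 0, "claw": 20}
    - {"x": 0, "y": 0, "z": 0, "ax": 0, "ay": 0, "az": 0, "claw": 20}
  newtons: 50

```text
t: 4.7
ee_pos: [0.4768, -0.1446, 0.1384]
ee_rot: [179.9, -0.1, 2.4]
ft_force: [-0.4, -0.5, 7.0]
grip_width: 0.0314
grasp_force: 49.8
```

Request:
jog_arm:
  targets:
    - {"x": 0, "y": 0, "z": 0.1, "ax": 0, "ay": 0, "az": 0, "claw": 20}
    - {"x": 0, "y": 0, "z": 0.3, "ax": 0, "ay": 0, "az": 0, "claw": 20}
    - {"x": 0, "y": 0, "z": 0.5, "ax": 0, "ay": 0, "az": 0, "claw": 20}
    - {"x": 0, "y": 0, "z": 0.75, "ax": 0, "ay": 0, "az": 0, "claw": 20}
    - {"x": 0, "y": 0, "z": 1, "ax": 0, "ay": 0, "az": 0, "claw": 20}
  newtons: 80

```text
t: 5.2
ee_pos: [0.4754, -0.144, 0.2382]
ee_rot: [-180.0, 0.1, 2.3]
ft_force: [1.1, 0.1, -3.4]
grip_width: 0.0308
grasp_force: 79.4
```

Request:
jog_arm:
  targets:
    - {"x": 0, "y": 0, "z": 0.2, "ax": 0, "ay": 0, "az": 0, "claw": 20}
    - {"x": 0, "y": 0, "z": 0.4, "ax": 0, "ay": 0, "az": 0, "claw": 20}
    - {"x": 0, "y": 0.1, "z": 0.55, "ax": 0, "ay": 0, "az": 0, "claw": 20}
    - {"x": 0, "y": 0.3, "z": 0.55, "ax": 0, "ay": 0, "az": 0, "claw": 20}
    - {"x": 0, "y": 0.5, "z": 0.55, "ax": 0, "ay": 0, "az": 0, "claw": 20}
  newtons: 80

```text
t: 5.7
ee_pos: [0.4758, -0.0938, 0.2931]
ee_rot: [180.0, -0.0, 2.3]
ft_force: [-0.1, 0.3, -3.6]
grip_width: 0.0316
grasp_force: 79.6
```

Request:
jog_arm:
  targets:
    - {"x": 0, "y": 0.2, "z": 0, "ax": 0, "ay": 0, "az": -0.01, "claw": 20}
    - {"x": 0, "y": 0.4, "z": 0, "ax": 0, "ay": 0, "az": -0.02, "claw": 20}
    - {"x": 0, "y": 0.6, "z": 0, "ax": 0, "ay": 0, "az": -0.03, "claw": 20}
    - {"x": 0, "y": 0.8, "z": 0, "ax": 0, "ay": 0, "az": -0.038, "claw": 20}
    - {"x": 0, "y": 1, "z": 0, "ax": 0, "ay": 0, "az": -0.038, "claw": 20}

```text
t: 6.2
ee_pos: [0.4754, 0.0066, 0.2924]
ee_rot: [180.0, 0.1, -4.5]
ft_force: [-0.1, 0.5, -4.6]
grip_width: 0.0313
grasp_force: 79.7
```

Request:
jog_arm:
  targets:
    - {"x": 0, "y": 0.2, "z": 0, "ax": 0, "ay": 0, "az": 0, "claw": 20}
    - {"x": 0, "y": 0.4, "z": 0, "ax": 0, "ay": 0, "az": 0, "claw": 20}
    - {"x": 0, "y": 0.6, "z": 0, "ax": 0, "ay": 0, "az": 0, "claw": 20}
    - {"x": 0, "y": 0.7, "z": 0, "ax": 0, "ay": 0, "az": 0, "claw": 20}
    - {"x": 0, "y": 0.7, "z": 0, "ax": 0, "ay": 0, "az": 0, "claw": 20}

```text
t: 6.7
ee_pos: [0.4757, 0.0765, 0.2924]
ee_rot: [180.0, 0.0, -4.4]
ft_force: [0.1, 0.4, -3.4]
grip_width: 0.0312
grasp_force: 79.9
```

```bash
python3 - <<'E'
from workcell import robot
import cv2,pickle,numpy as np
d=robot.get_image("wrist"); pickle.dump(d,open("w3.pkl","wb"))
f=d["frame"][:,:,::-1]; cv2.imwrite("pics/w3.png",cv2.resize(f,(784,588),interpolation=cv2.INTER_CUBIC))
o=robot.get_obs(); print(o["t"],o["ee_pos"],o["ee_rot"],o["qpos"],o["ft_force"])
E
```

```text
6.75 [0.4758277  0.07575915 0.29231785] [ 1.79972569e+02  2.30814160e-02 -4.42739731e+00] [ 7.64495868e+00  7.79211246e+00  1.07464158e+02 -2.43161914e-02
  6.47720400e+01  1.02082720e+02] [-0.38547102  0.30428663 -4.71578334]
```

View pics/w3.png

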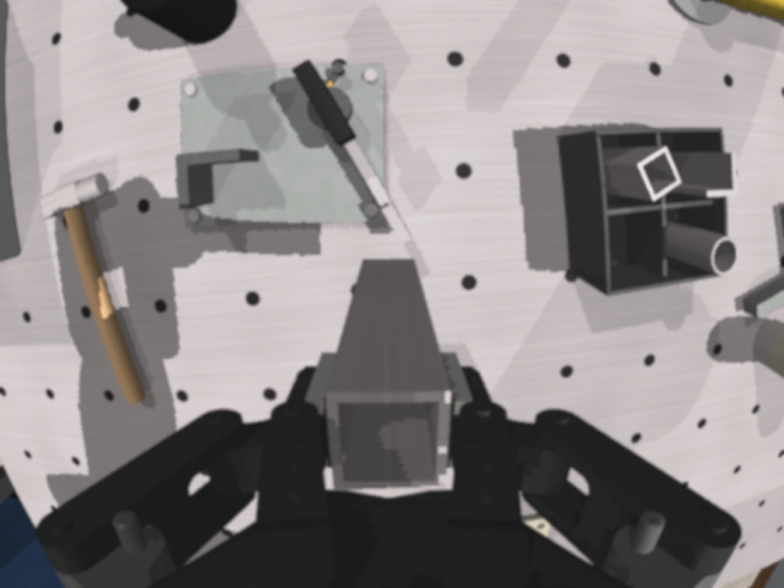

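The jig is in clear view: fence corner at (180,155) in the enlarged picture, knob at (325,105), and the held tube at (390,430). I'll zoom in on the fence and the knob.

```bash
python3 - <<'E'
import cv2, numpy as np, pickle
d=pickle.load(open("w3.pkl","rb")); f=d["frame"][:,:,::-1]
def g(x,y,w,h,s):
    im=cv2.resize(f[y:y+h,x:x+w],(w*s,h*s),interpolation=cv2.INTER_CUBIC)
    for i in range(0,w,10): cv2.putText(im,str(x+i),(i*s,8),0,.3,(0,0,255),1); cv2.line(im,(i*s,0),(i*s,h*s),(0,0,255) ,1) if i%20==0 else 0
    for i in range(10,h,10): cv2.putText(im,str(y+i),(0,i*s),0,.3,(0,0,255),1); cv2.line(im,(0,i*s),(w*s,i*s),(0,0,255),1) if i%20==0 else 0
    return im
a=g(118,95,80,74,7)
b=g(200,35,46,148,4)[:518]
h=min(a.shape[0],b.shape[0]); out=np.hstack([a[:h],b[:h]]); print(out.shape)
cv2.imwrite("pics/z3.png",np.clip(out*1.3,0,255).astype(np.uint8))
E
```

```text
(518, 744, 3)
```

View pics/z3.png

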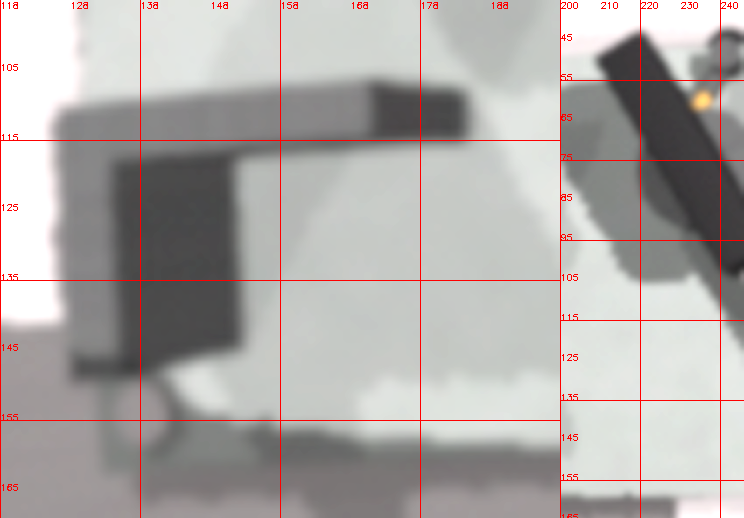

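```bash
python3 - <<'E'
from h import *; import pickle
np.set_printoptions(suppress=True,precision=1)
d=pickle.load(open("w3.pkl","rb")); f=d["frame"].astype(int); g=f.mean(2)
T=castw(d,[(125.9,111),(134,117.6),(171.1,106.7),(170.9,115.1),(128,146),(135.3,146.1)],.07)[:,:2]*1000
B=castw(d,[(151.8,117.2),(152.7,144.6)],.01)[:,:2]*1000
print("top",T,"base",B)
def ang(v): return np.degrees(np.arctan2(v[1],v[0]))
print("yaw",ang(T[1]-T[3])-90,ang(T[0]-T[2])-90,ang(T[1]-T[5]),ang(T[0]-T[4]),ang(B[0]-B[1]))
x,y=200,35
for c in blobs(g[y:y+75,x:x+60]<42,(x,y),100):
    for z in (.086,): print("knob",rect(castw(d,c,z)))
# model fit: yaw+corner from inner/outer points (jig-seat frame)
M=np.array([[26,26],[16,16],[26,-32],[16,-32],[-22,26],[-22,16],[16,16],[-22,16]],float); W=np.vstack([T,B])
mc,wc=M.mean(0),W.mean(0); U,S,V=np.linalg.svd((M-mc).T@(W-wc)); R=(U@V).T
s=wc-R@mc; print("fit yaw",ang(R[:,0]),"seat",s,"pivot",s+R@[58,-104],"res",W-(M@R.T+s))
print("plate",castw(d,[(130,55)],.01)*1000)
# tube in grip: 
E
```

```text
top [[578.6 249.2]
 [568.9 239.2]
 [574.4 190.9]
 [564.8 192.1]
 [536.2 251.7]
 [534.8 241.8]] base [[569.3 239.8]
 [531.7 243. ]]
yaw -5.014249922736866 -4.053064485877158 -4.431683606861315 -3.4256219770782117 -4.889846997845352
fit yaw -5.576617953106723 seat [552.5 224.9] pivot [600.1 115.8] res [[-2.3  0.9]
 [-1.1 -0.1]
 [-0.8  0.3]
 [-0.5  0.6]
 [ 3.1 -1.2]
 [ 2.6 -1.1]
 [-0.7  0.6]
 [-0.4  0.1]]
plate [[662.7 265.5  10. ]]
```

The zoom shows the fences' light top faces, with the inner top corner at about (134,118) and the inner base corner at about (152,117) in original pixels. That puts the seat near (0.552, 0.225), the jig yaw near -4.5°, and the pivot near (0.601, 0.117).

Request:
jog_arm:
  targets:
    - {"x": 0.14, "y": 0.2, "z": 0, "ax": 0, "ay": 0, "az": 0, "claw": 20}
    - {"x": 0.28, "y": 0.4, "z": 0, "ax": 0, "ay": 0, "az": 0, "claw": 20}
    - {"x": 0.42, "y": 0.6, "z": 0, "ax": 0, "ay": 0, "az": 0, "claw": 20}
    - {"x": 0.56, "y": 0.8, "z": 0, "ax": 0, "ay": 0, "az": 0, "claw": 20}
    - {"x": 0.69, "y": 1, "z": 0, "ax": 0, "ay": 0, "az": 0, "claw": 20}

```text
t: 7.25
ee_pos: [0.5458, 0.1753, 0.2922]
ee_rot: [180.0, 0.0, -4.6]
ft_force: [0.8, -1.4, -4.5]
grip_width: 0.0313
grasp_force: 80.5
```

Request:
jog_arm:
  targets:
    - {"x": 0, "y": 0.15, "z": -0.1, "ax": 0, "ay": 0, "az": 0, "claw": 20}
    - {"x": 0, "y": 0.3, "z": -0.2, "ax": 0, "ay": 0, "az": 0, "claw": 20}
    - {"x": 0, "y": 0.43, "z": -0.3, "ax": 0, "ay": 0, "az": 0, "claw": 20}
    - {"x": 0, "y": 0.43, "z": -0.4, "ax": 0, "ay": 0, "az": 0, "claw": 20}
    - {"x": 0, "y": 0.43, "z": -0.5, "ax": 0, "ay": 0, "az": 0, "claw": 20}

```text
t: 7.75
ee_pos: [0.5445, 0.2185, 0.2411]
ee_rot: [180.0, 0.1, -4.5]
ft_force: [0.3, -0.4, -4.2]
grip_width: 0.0311
grasp_force: 80.7
```

```bash
python3 - <<'E'
from workcell import robot
import cv2,pickle,numpy as np
S={n:robot.get_image(n) for n in ("scene","top","wrist")}; pickle.dump(S,open("p4.pkl","wb"))
s=S["scene"]["frame"][120:240,270:430,::-1]; w=S["wrist"]["frame"][60:360,100:500,::-1]
out=np.hstack([cv2.resize(s,(400,300),interpolation=cv2.INTER_CUBIC),w])
cv2.imwrite("pics/p4.png",out)
o=robot.get_obs(); print(o["t"],o["ee_pos"],o["ee_rot"],o["ft_force"])
E
```

```text
7.9 [0.54447353 0.21795871 0.24132648] [ 1.79938459e+02  1.07070422e-01 -4.52773510e+00] [ 0.31733315 -0.46267686 -3.96926653]
```

View pics/p4.png

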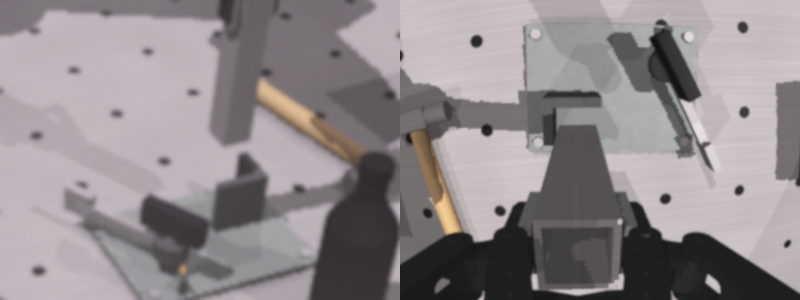

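The tube hangs above the corner with a gap to both fences. The wrist view shows its lower end at (575,125), just inside the L. I'll lower it.

Request:
jog_arm:
  targets:
    - {"x": 0, "y": 0, "z": -0.2, "ax": 0, "ay": 0, "az": 0, "claw": 20}
    - {"x": 0, "y": 0, "z": -0.4, "ax": 0, "ay": 0, "az": 0, "claw": 20}
    - {"x": 0, "y": 0, "z": -0.6, "ax": 0, "ay": 0, "az": 0, "claw": 20}
    - {"x": 0, "y": 0, "z": -0.8, "ax": 0, "ay": 0, "az": 0, "claw": 20}
    - {"x": 0, "y": 0, "z": -0.92, "ax": 0, "ay": 0, "az": 0, "claw": 20}

```text
t: 8.4
ee_pos: [0.545, 0.2181, 0.1495]
ee_rot: [180.0, 0.0, -4.5]
ft_force: [-1.3, -1.8, -3.3]
grip_width: 0.0312
grasp_force: 80.7
```

Request:
jog_arm:
  targets:
    - {"x": 0, "y": 0, "z": -0.01, "ax": 0, "ay": 0, "az": 0, "claw": 20}
    - {"x": 0, "y": 0, "z": -0.02, "ax": 0, "ay": 0, "az": 0, "claw": 20}
    - {"x": 0, "y": 0, "z": -0.03, "ax": 0, "ay": 0, "az": 0, "claw": 20}
    - {"x": 0, "y": 0, "z": -0.035, "ax": 0, "ay": 0, "az": 0, "claw": 20}
    - {"x": 0, "y": 0, "z": -0.04, "ax": 0, "ay": 0, "az": 0, "claw": 20}

```text
t: 8.9
ee_pos: [0.5456, 0.2189, 0.147]
ee_rot: [-180.0, -0.1, -4.5]
ft_force: [-0.1, 0.2, -4.1]
grip_width: 0.0314
grasp_force: 80.6
```

Request:
jog_arm:
  targets:
    - {"x": 0, "y": 0, "z": -0.005, "ax": 0, "ay": 0, "az": 0, "claw": 20}
    - {"x": 0, "y": 0, "z": -0.01, "ax": 0, "ay": 0, "az": 0, "claw": 20}
    - {"x": 0, "y": 0, "z": -0.015, "ax": 0, "ay": 0, "az": 0, "claw": 20}
    - {"x": 0, "y": 0, "z": -0.015, "ax": 0, "ay": 0, "az": 0, "claw": 20}
    - {"x": 0, "y": 0, "z": -0.015, "ax": 0, "ay": 0, "az": 0, "claw": 20}

```text
t: 9.4
ee_pos: [0.5451, 0.2187, 0.1448]
ee_rot: [180.0, 0.0, -4.5]
ft_force: [0.7, 0.1, -3.7]
grip_width: 0.0314
grasp_force: 80.6
```

Request:
jog_arm:
  targets:
    - {"x": 0, "y": 0, "z": -0.005, "ax": 0, "ay": 0, "az": 0, "claw": 20}
    - {"x": 0, "y": 0, "z": -0.01, "ax": 0, "ay": 0, "az": 0, "claw": 20}
    - {"x": 0, "y": 0, "z": -0.01, "ax": 0, "ay": 0, "az": 0, "claw": 20}
    - {"x": 0, "y": 0, "z": -0.01, "ax": 0, "ay": 0, "az": 0, "claw": 20}
    - {"x": 0, "y": 0, "z": -0.01, "ax": 0, "ay": 0, "az": 0, "claw": 20}

```text
t: 9.9
ee_pos: [0.5454, 0.2188, 0.1445]
ee_rot: [-180.0, -0.0, -4.5]
ft_force: [-1.9, -1.2, 5.9]
grip_width: 0.0309
grasp_force: 81.8
```

Request:
jog_arm:
  targets:
    - {"x": 0.01, "y": -0.001, "z": 0.003, "ax": 0, "ay": 0, "az": 0, "claw": 20}
    - {"x": 0.02, "y": -0.002, "z": 0.003, "ax": 0, "ay": 0, "az": 0, "claw": 20}
    - {"x": 0.03, "y": -0.003, "z": 0.003, "ax": 0, "ay": 0, "az": 0, "claw": 20}
    - {"x": 0.04, "y": -0.003, "z": 0.003, "ax": 0, "ay": 0, "az": 0, "claw": 20}
    - {"x": 0.04, "y": -0.003, "z": 0.003, "ax": 0, "ay": 0, "az": 0, "claw": 20}

```text
t: 10.4
ee_pos: [0.5484, 0.2186, 0.1446]
ee_rot: [-180.0, 0.1, -4.5]
ft_force: [-4.9, -0.1, 9.0]
grip_width: 0.031
grasp_force: 81.7
```

Request:
jog_arm:
  targets:
    - {"x": 0.005, "y": 0, "z": 0, "ax": 0, "ay": 0, "az": 0, "claw": 20}
    - {"x": 0.01, "y": -0.001, "z": 0, "ax": 0, "ay": 0, "az": 0, "claw": 20}
    - {"x": 0.015, "y": -0.001, "z": 0, "ax": 0, "ay": 0, "az": 0, "claw": 20}
    - {"x": 0.015, "y": -0.001, "z": 0, "ax": 0, "ay": 0, "az": 0, "claw": 20}
    - {"x": 0.015, "y": -0.001, "z": 0, "ax": 0, "ay": 0, "az": 0, "claw": 20}

```text
t: 10.9
ee_pos: [0.5491, 0.2185, 0.1447]
ee_rot: [180.0, 0.2, -4.5]
ft_force: [-7.5, 0.8, 12.3]
grip_width: 0.0308
grasp_force: 82.1
```

Request:
jog_arm:
  targets:
    - {"x": 0.005, "y": 0, "z": 0, "ax": 0, "ay": 0, "az": 0, "claw": 20}
    - {"x": 0.01, "y": -0.001, "z": 0, "ax": 0, "ay": 0, "az": 0, "claw": 20}
    - {"x": 0.01, "y": -0.001, "z": 0, "ax": 0, "ay": 0, "az": 0, "claw": 20}
    - {"x": 0.01, "y": -0.001, "z": 0, "ax": 0, "ay": 0, "az": 0, "claw": 20}
    - {"x": 0.01, "y": -0.001, "z": 0, "ax": 0, "ay": 0, "az": 0, "claw": 20}

```text
t: 11.4
ee_pos: [0.5504, 0.2184, 0.1447]
ee_rot: [-180.0, 0.2, -4.5]
ft_force: [-6.7, -0.8, 10.5]
grip_width: 0.0314
grasp_force: 82.1
```

Request:
jog_arm:
  targets:
    - {"x": 0, "y": 0, "z": 0.005, "ax": 0, "ay": 0, "az": 0, "claw": 20}
    - {"x": 0.01, "y": 0, "z": 0.005, "ax": 0, "ay": 0, "az": 0, "claw": 20}
    - {"x": 0.01, "y": 0, "z": 0.005, "ax": 0, "ay": 0, "az": 0, "claw": 20}
    - {"x": 0.01, "y": 0, "z": 0.005, "ax": 0, "ay": 0, "az": 0, "claw": 20}
    - {"x": 0.01, "y": 0, "z": 0.005, "ax": 0, "ay": 0, "az": 0, "claw": 20}

```text
t: 11.9
ee_pos: [0.5512, 0.2184, 0.1448]
ee_rot: [180.0, 0.2, -4.5]
ft_force: [-6.0, 0.8, 7.3]
grip_width: 0.031
grasp_force: 81.6
```

Request:
jog_arm:
  targets:
    - {"x": 0.005, "y": 0, "z": 0, "ax": 0, "ay": 0, "az": 0, "claw": 20}
    - {"x": 0.01, "y": 0, "z": 0, "ax": 0, "ay": 0, "az": 0, "claw": 20}
    - {"x": 0.01, "y": 0, "z": 0, "ax": 0, "ay": 0, "az": 0, "claw": 20}
    - {"x": 0.01, "y": 0, "z": 0, "ax": 0, "ay": 0, "az": 0, "claw": 20}
    - {"x": 0.01, "y": 0, "z": 0, "ax": 0, "ay": 0, "az": 0, "claw": 20}

```text
t: 12.4
ee_pos: [0.5522, 0.2183, 0.1448]
ee_rot: [180.0, 0.2, -4.5]
ft_force: [-6.6, 1.3, 7.6]
grip_width: 0.0314
grasp_force: 81.6
```

Request:
jog_arm:
  targets:
    - {"x": 0.005, "y": 0, "z": 0, "ax": 0, "ay": 0, "az": 0, "claw": 20}
    - {"x": 0.01, "y": 0, "z": 0, "ax": 0, "ay": 0, "az": 0, "claw": 20}
    - {"x": 0.01, "y": 0, "z": 0, "ax": 0, "ay": 0, "az": 0, "claw": 20}
    - {"x": 0.01, "y": 0, "z": 0, "ax": 0, "ay": 0, "az": 0, "claw": 20}
    - {"x": 0.01, "y": 0, "z": 0, "ax": 0, "ay": 0, "az": 0, "claw": 20}

```text
t: 12.9
ee_pos: [0.5535, 0.2183, 0.1448]
ee_rot: [180.0, 0.2, -4.5]
ft_force: [-5.5, -0.9, 8.0]
grip_width: 0.0314
grasp_force: 81.7
```

Request:
jog_arm:
  targets:
    - {"x": 0.005, "y": 0, "z": 0.003, "ax": 0, "ay": 0, "az": 0, "claw": 20}
    - {"x": 0.01, "y": 0, "z": 0.003, "ax": 0, "ay": 0, "az": 0, "claw": 20}
    - {"x": 0.01, "y": 0, "z": 0.003, "ax": 0, "ay": 0, "az": 0, "claw": 20}
    - {"x": 0.01, "y": 0, "z": 0.003, "ax": 0, "ay": 0, "az": 0, "claw": 20}
    - {"x": 0.01, "y": 0, "z": 0.003, "ax": 0, "ay": 0, "az": 0, "claw": 20}

```text
t: 13.4
ee_pos: [0.5539, 0.2182, 0.1449]
ee_rot: [180.0, 0.2, -4.5]
ft_force: [-5.8, -0.1, 7.3]
grip_width: 0.0311
grasp_force: 81.5
```

Request:
jog_arm:
  targets:
    - {"x": 0.005, "y": 0, "z": 0, "ax": 0, "ay": 0, "az": 0, "claw": 20}
    - {"x": 0.01, "y": 0, "z": 0, "ax": 0, "ay": 0, "az": 0, "claw": 20}
    - {"x": 0.01, "y": 0, "z": 0, "ax": 0, "ay": 0, "az": 0, "claw": 20}
    - {"x": 0.01, "y": 0, "z": 0, "ax": 0, "ay": 0, "az": 0, "claw": 20}
    - {"x": 0.01, "y": 0, "z": 0, "ax": 0, "ay": 0, "az": 0, "claw": 20}

```text
t: 13.9
ee_pos: [0.5552, 0.2182, 0.1449]
ee_rot: [180.0, 0.2, -4.5]
ft_force: [-4.8, 0.7, 7.0]
grip_width: 0.0309
grasp_force: 81.5
```

```bash
python3 - <<'E'
from workcell import robot
import cv2,pickle,numpy as np
S={n:robot.get_image(n) for n in ("scene","wrist")}; pickle.dump(S,open("p5.pkl","wb"))
s=S["scene"]["frame"][120:240,300:400,::-1]; w=S["wrist"]["frame"][120:300,190:360,::-1]
r=lambda a:cv2.resize(a,None,fx=600/a.shape[0]*.9,fy=600/a.shape[0]*.9,interpolation=cv2.INTER_CUBIC)
a,b=r(s),r(w); out=np.hstack([a,b]); out=out*min(1,1); 
k=min(1,800/out.shape[1]); out=cv2.resize(np.clip(out*1.4,0,255).astype(np.uint8),None,fx=k,fy=k)
cv2.imwrite("pics/p5.png",out); print(out.shape,s.shape)
o=robot.get_obs(); print(o["t"],o["ee_pos"],o["ft_force"],o["moment"])
E
```

```text
(450, 800, 3) (120, 100, 3)
14.0 [0.55517315 0.21818473 0.14488082] [-4.71863313  0.33629967  6.36256864] [0.0512727  1.71473506 0.01862002]
```

View pics/p5.png

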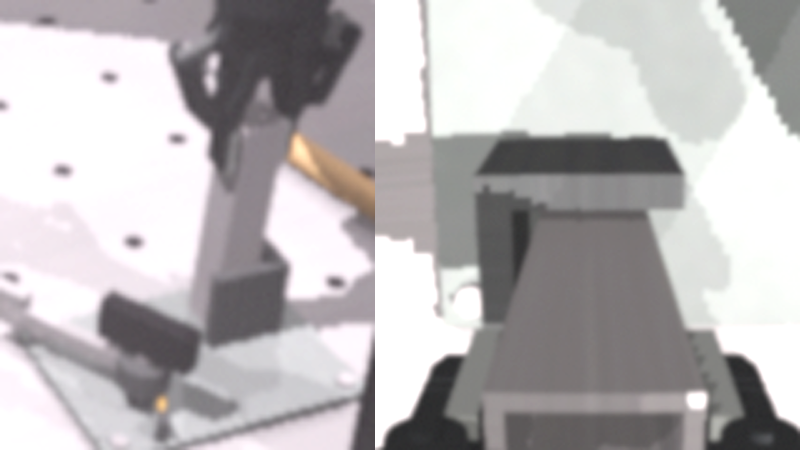

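```bash
python3 - <<'E'
import pickle,numpy as np,cv2
np.set_printoptions(linewidth=200)
A=[pickle.load(open("w3.pkl","rb"))["frame"],pickle.load(open("p4.pkl","rb"))["wrist"]["frame"],pickle.load(open("p5.pkl","rb"))["wrist"]["frame"]]
for k,f in enumerate(A):
    g=f.astype(float).mean(2); gx=cv2.GaussianBlur(g,(0,0),1)
    for r in (212,222,232,242,252):
        d=np.abs(np.diff(gx[r-1:r+2].mean(0)))
        i=225+int(np.argmax(d[225:268])); j=292+int(np.argmax(d[292:335])); print(k,r,i,j,j-i,end=" | ")
    print()
    c=g[:,278]; print(k,"rows180-215",c[180:216].astype(int)); print(c[262:292].astype(int))
E
```

```text
0 212 250 303 53 | 0 222 248 305 57 | 0 232 245 308 63 | 0 242 242 311 69 | 0 252 228 325 97 | 
0 rows180-215 [206 204 203 197 174 129  95  88  87  86  86  86  86  86  86  86  85  85  85  86  85  86  86  85  86  86  86  86  86  85  86  86  86  85  86  86]
[ 87  87  87  87  87  87  87  87  88  87  87  87  88  87  87  88  89  92  98 104 106 106 105 106 101  91  77  69  68  67]
1 212 250 303 53 | 1 222 248 305 57 | 1 232 245 308 63 | 1 242 242 311 69 | 1 252 228 325 97 | 
1 rows180-215 [151 152 151 149 135 107  87  83  83  82  82  82  82  82  81  81  81  81  82  82  81  81  81  81  82  81  82  81  82  82  82  82  82  82  82  82]
[ 83  83  82  83  82  83  83  82  83  83  83  82  82  83  83  83  84  88  94  99 100 101 101 100  95  86  72  65  64  64]
2 212 230 301 71 | 2 222 249 304 55 | 2 232 231 307 76 | 2 242 232 310 78 | 2 252 229 325 96 | 
2 rows180-215 [ 49  48  48  48  49  48  47  49  54  70  90  98  99  99  99 100  99  99  99  99  98  99  97  90  77  70  69  74  81  86  85  85  85  85  85  85]
[ 87  87  88  87  87  88  87  88  87  88  88  88  87  88  92 100 107 110 111 111 111 108 101  87  74  69  69  68  68  68]
```

The wrist view shows the tube close behind the +x fence. Its top edge shifted about 3 px in the hand, so floor friction has tilted it slightly in the grip. I'll ease off, let go so it rights itself, regrip, and then push it while it hovers just above the plate.

Request:
jog_arm:
  targets:
    - {"x": -0.01, "y": 0, "z": 0.003, "ax": 0, "ay": 0, "az": 0, "claw": 20}
    - {"x": -0.03, "y": 0, "z": 0.003, "ax": 0, "ay": 0, "az": 0, "claw": 20}
    - {"x": -0.03, "y": 0, "z": 0.003, "ax": 0, "ay": 0, "az": 0, "claw": 36}
    - {"x": -0.03, "y": 0, "z": 0.003, "ax": 0, "ay": 0, "az": 0, "claw": 36}
    - {"x": -0.03, "y": 0, "z": 0.003, "ax": 0, "ay": 0, "az": 0, "claw": 36}

```text
t: 14.5
ee_pos: [0.5543, 0.2183, 0.1454]
ee_rot: [-180.0, -0.1, -4.5]
ft_force: [0.2, 0.3, 0.5]
grip_width: 0.0355
grasp_force: 0.0
```

Request:
jog_arm:
  targets:
    - {"x": 0, "y": 0, "z": 0, "ax": 0, "ay": 0, "az": 0, "claw": 36}
    - {"x": 0, "y": 0, "z": 0, "ax": 0, "ay": 0, "az": 0, "claw": 36}
    - {"x": 0, "y": 0, "z": 0, "ax": 0, "ay": 0, "az": 0, "claw": 36}
    - {"x": 0, "y": 0, "z": 0, "ax": 0, "ay": 0, "az": 0, "claw": 36}
    - {"x": 0, "y": 0, "z": 0, "ax": 0, "ay": 0, "az": 0, "claw": 36}

```text
t: 15.0
ee_pos: [0.5537, 0.2182, 0.1452]
ee_rot: [180.0, 0.0, -4.5]
ft_force: [0.3, 0.4, 0.1]
grip_width: 0.0358
grasp_force: 0.0
```

```bash
cat > chk.py <<'E'
from workcell import robot
import cv2,pickle,numpy as np,sys
np.set_printoptions(linewidth=200,precision=4,suppress=True)
d=robot.get_image("wrist"); pickle.dump(d,open(sys.argv[1]+".pkl","wb")); f=d["frame"]
g=f.astype(float).mean(2); gx=cv2.GaussianBlur(g,(0,0),1)
for r in (212,222,232,242):
    q=np.abs(np.diff(gx[r-1:r+2].mean(0))); i=238+int(np.argmax(q[238:260])); j=292+int(np.argmax(q[292:318])); print(r,i,j,j-i,end=" | ")
c=g[:,278]; print("\n",c[180:212].astype(int),"\n",c[262:295].astype(int))
o=robot.get_obs(); print(o["t"],o["ee_pos"],o["ee_rot"],o["ft_force"],o["moment"],o["grip_width"])
E
python3 chk.py c1
```

```text
212 251 299 48 | 222 251 301 50 | 232 250 303 53 | 242 248 306 58 | 
 [ 49  48  49  49  48  49  53  70  91 100 101 101 101 101 101 100 101 101 101 100  99  93  82  73  70  70  69  70  72  77  85  88] 
 [91 92 92 92 92 91 92 92 92 92 92 92 92 92 92 92 92 91 92 92 92 92 92 93 92 92 92 92 92 93 93 93 92]
15.05 [0.5537 0.2182 0.1452] [-179.9985   -0.0022   -4.5041] [-1.3454 -0.4207  0.7241] [ 0.0247 -0.0391 -0.0211] 0.035901930506846404
```

```bash
python3 - <<'E'
import pickle,numpy as np
from h import castw
np.set_printoptions(linewidth=220,precision=1,suppress=True)
d=pickle.load(open("c1.pkl","rb")); f=d["frame"]; g=f.astype(float).mean(2)
for c in (255,265,278,290,300): print(c,g[290:345,c].astype(int))
for r in (250,270,290,300,310): print(r,g[r,225:335:2].astype(int))
E
```

```text
255 [ 90  90  90  91  91  91  90  90  90  91  90  90  91  91  91  91  91  91  93  98 105 111 117 122 123 114  95  77  71  70  70  70  70  72  70  71  70  70  70  71  70  71  70  71  70  71  70  71  71  70  70  71  70  70
  71]
265 [ 90  90  90  90  91  89  90  90  89  89  90  90  90  90  89  90  90  90  93 104 117 122 123 123 121 114  95  77  70  70  70  69  70  70  70  70  69  70  69  70  71  70  70  70  69  69  69  70  69  70  69  70  70  70
  70]
278 [ 92  93  93  93  92  93  92  93  92  93  93  92  93  92  92  93  93  93  96 106 119 125 126 126 125 117  98  79  71  71  72  71  71  71  72  71  71  71  71  71  71  71  71  71  71  71  71  71  71  70  71  71  71  71
  72]
290 [ 90  91  90  91  91  90  90  90  90  90  90  90  90  90  91  90  91  91  94 104 116 121 122 122 121 113  95  77  74  79  87  90  88  84  76  72  70  70  70  71  70  70  70  70  71  70  70  71  70  70  69  69  70  69
  70]
300 [ 90  90  90  90  91  90  90  90  90  91  91  91  90  90  90  90  90  91  95 106 117 121 123 122 121 113  94  77  71  72  76  84  90  91  91  91  91  90  91  91  90  89  86  81  80  82  82
[... 413 characters left out ...]
0  90  91  92  92  91  92 107 159 101  31  26  28  31  58  91  93  93
  94]
290 [ 51  38  28  25  24  24  34  62  70  72  80  89  91  91  90  90  91  90  90  90  90  90  90  90  90  92  93  91  89  90  91  91  90  90  90  90  91  91  89  90  92  91  90  90  91  89  57  27  25  28  30  42  56 113
 129]
300 [28 30 27 25 24 34 71 88 91 92 91 91 91 91 91 90 91 90 89 90 90 89 89 89 91 93 93 92 89 89 90 92 91 90 90 91 91 91 90 90 90 91 91 90 89 90 90 60 28 27 33 43 41 34 34]
310 [ 26  30  29  24  34  69  81  82  89 105 106 106 106 105 104 105 109 115 115 117 117 116 116 116 116 119 120 118 115 115 116 117 117 116 116 116 117 117 117 117 117 118 119 118 118 118 120 116  64  29  38  43  38  32
  32]
```

```bash
python3 - <<'E'
import pickle,numpy as np
from h import castw
np.set_printoptions(linewidth=220,precision=1,suppress=True)
a=np.radians(-4.5); u=np.array([np.cos(a),np.sin(a)])
P=pickle.load(open("p5.pkl","rb"))
for n,d,t,z,row in (("w3",pickle.load(open("w3.pkl","rb")),[.4758,.0758],.2923+.0406,279.7),("p4",pickle.load(open("p4.pkl","rb"))["wrist"],[.5445,.2180],.2413+.0406,279.7),("p5",P["wrist"],[.5552,.2182],.1855,276.7),("c1",pickle.load(open("c1.pkl","rb")),[.5537,.2182],.185,309.3)):
    p=castw(d,[(278,row)],z)[0,:2]-t; print(n,"edge in tool x mm",p@u*1000)
d=pickle.load(open("c1.pkl","rb"))
# lower tube: width at row 212 & plate-visible points
print(castw(d,[(278,309.3)],.185)*1000)
E
```

```text
w3 edge in tool x mm 15.166630379317054
p4 edge in tool x mm 15.32267344672708
p5 edge in tool x mm 16.631850442559237
c1 edge in tool x mm 2.2457070538255355
[[556.  218.2 185. ]]
```

```bash
python3 - <<'E'
import pickle,numpy as np
from h import castw
np.set_printoptions(linewidth=220,precision=1,suppress=True)
a=np.radians(-4.5); u=np.array([np.cos(a),np.sin(a),0]); v=np.array([-u[1],u[0],0])
def run(n,d,t,rows):
    o=d["extrinsics"][:3,3]
    for r,i,j in rows:
        p=castw(d,[(i+.5,r),(j+.5,r)],0.0)-o
        # scale so that width along v is 32 mm
        q=[p[0]/(p[0]@u),p[1]/(p[1]@u)]; s=.032/abs((q[0]-q[1])@v); m=o+s*(q[0]+q[1])/2
        print(n,r,"tool-x",((m-np.array(t+[0]))@u)*1000,"v",((m-np.array(t+[0]))@v)*1000,"z",m[2]*1000)
run("p4",pickle.load(open("p4.pkl","rb"))["wrist"],[.5445,.2180],[(212,250,303),(222,248,305),(232,245,308),(242,242,311)])
run("c1",pickle.load(open("c1.pkl","rb")),[.5537,.2182],[(212,251,299),(222,251,301),(232,250,303),(242,248,306)])
E
```

```text
p4 212 tool-x 123.50029424086496 v 0.5881730253741795 z 570.3836730391149
p4 222 tool-x 125.0287661639746 v 0.5697306916484047 z 555.5030353264549
p4 232 tool-x 124.49416301756426 v 0.5491557988282121 z 537.348477186608
p4 242 tool-x 124.0237347173713 v 0.5319902243111404 z 522.251262756394
c1 212 tool-x 128.68617811299575 v -0.768757847868085 z 495.4164677426973
c1 222 tool-x 132.4307688801403 v -0.08187864818177397 z 485.2487057938414
c1 232 tool-x 134.5867147366325 v 0.24683007443548335 z 472.1665971632154
c1 242 tool-x 134.1456104682204 v 0.5365968527779134 z 454.3740075112277
```

Request:
jog_arm:
  targets:
    - {"x": 0, "y": 0, "z": 0, "ax": 0, "ay": 0, "az": 0, "claw": 36}
    - {"x": 0, "y": 0, "z": 0, "ax": 0, "ay": 0, "az": 0, "claw": 36}
    - {"x": 0, "y": 0, "z": 0, "ax": 0, "ay": 0, "az": 0, "claw": 36}
    - {"x": 0, "y": 0, "z": 0, "ax": 0, "ay": 0, "az": 0, "claw": 36}
    - {"x": 0, "y": 0, "z": 0, "ax": 0, "ay": 0, "az": 0, "claw": 36}

```text
t: 15.55
ee_pos: [0.5537, 0.2182, 0.1452]
ee_rot: [180.0, 0.0, -4.5]
ft_force: [0.4, 0.3, -0.0]
grip_width: 0.0359
grasp_force: 0.0
```

```bash
cat > tube.py <<'E'
"""+x face of the tube seen by the wrist camera: tool-x and z by its 32 mm width; top edge cast at z=ztop"""
from workcell import robot
import pickle,sys,cv2,numpy as np
from h import castw
np.set_printoptions(linewidth=200,precision=1,suppress=True)
d=robot.get_image("wrist"); pickle.dump(d,open(sys.argv[1]+".pkl","wb")); o=robot.get_obs(); ztop=float(sys.argv[2])
t=o["ee_pos"]; a=np.radians(o["ee_rot"][2]); u=np.array([np.cos(a),np.sin(a),0]); v=np.array([-u[1],u[0],0]); c=d["extrinsics"][:3,3]
g=cv2.GaussianBlur(d["frame"].astype(np.float32).mean(2),(0,0),1)
def peak(q,a,b):
    k=a+int(np.argmax(q[a:b])); w=q[k-1:k+2]; return k+.5+(w[0]-w[2])/(2*(w[0]-2*w[1]+w[2])+1e-9)
for r in range(210,250,4):
    q=np.abs(np.diff(g[r-1:r+2].mean(0))); i,j=peak(q,238,262),peak(q,290,318)
    p=castw(d,[(i,r),(j,r)],0.)-c; q=[p[0]/(p[0]@u),p[1]/(p[1]@u)]; s=-.032/abs((q[0]-q[1])@v); m=c+s*(q[0]+q[1])/2-np.array([t[0],t[1],0])
    print(r,round(i,1),round(j,1),"tool-x %.1f y %.1f z %.1f"%(m@u*1e3,m@v*1e3,m[2]*1e3))
q=np.diff(g[:,270:290].mean(1)); k=peak(q,262,330); print("top edge row",k,"tool-x",(castw(d,[(278,k)],ztop)[0]-t)@u*1e3)
print(o["t"],t*1e3,o["ee_rot"],o["ft_force"],o["moment"],o["grip_width"]*1e3)
E
python3 tube.py c2 .185
```

```text
210 251.3 299.1 tool-x 10.5 y 1.8 z 78.2
214 251.7 300.1 tool-x 8.7 y 1.3 z 81.3
218 252.0 301.0 tool-x 7.0 y 0.9 z 84.9
222 251.9 301.8 tool-x 5.6 y 0.7 z 89.2
226 251.4 302.7 tool-x 4.9 y 0.6 z 95.1
230 250.7 303.6 tool-x 4.6 y 0.5 z 101.9
234 249.8 304.5 tool-x 4.5 y 0.5 z 108.6
238 249.0 305.4 tool-x 4.3 y 0.5 z 115.0
242 248.3 306.3 tool-x 4.0 y 0.4 z 120.3
246 247.6 307.1 tool-x 3.7 y 0.4 z 125.6
top edge row 307.8546 tool-x 2.899443203293652
15.6 [553.7 218.2 145.2] [-180.    -0.    -4.5] [0.6 0.5 0.6] [-0. -0.  0.] 36.034697566919405
```

The tube stands upright, but its centre is about 12 mm behind the TCP, because its bottom stuck to the plate. I'll centre on it, regrip, lift slightly and push again.

Request:
jog_arm:
  targets:
    - {"x": -0.04, "y": 0.003, "z": 0, "ax": 0, "ay": 0, "az": 0, "claw": 36}
    - {"x": -0.08, "y": 0.006, "z": 0, "ax": 0, "ay": 0, "az": 0, "claw": 36}
    - {"x": -0.12, "y": 0.009, "z": 0, "ax": 0, "ay": 0, "az": 0, "claw": 36}
    - {"x": -0.12, "y": 0.009, "z": 0, "ax": 0, "ay": 0, "az": 0, "claw": 36}
    - {"x": -0.12, "y": 0.009, "z": 0, "ax": 0, "ay": 0, "az": 0, "claw": 20}
  newtons: 60

```text
t: 16.1
ee_pos: [0.5414, 0.2192, 0.1454]
ee_rot: [180.0, 0.0, -4.5]
ft_force: [-2.3, -0.6, 2.3]
grip_width: 0.0317
grasp_force: 59.4
```

Request:
jog_arm:
  targets:
    - {"x": 0, "y": 0, "z": 0, "ax": 0, "ay": 0, "az": 0, "claw": 20}
    - {"x": 0, "y": 0, "z": 0, "ax": 0, "ay": 0, "az": 0, "claw": 20}
    - {"x": 0, "y": 0, "z": 0.01, "ax": 0, "ay": 0, "az": 0, "claw": 20}
    - {"x": 0, "y": 0, "z": 0.02, "ax": 0, "ay": 0, "az": 0, "claw": 20}
    - {"x": 0, "y": 0, "z": 0.02, "ax": 0, "ay": 0, "az": 0, "claw": 20}
  newtons: 110

```text
t: 16.6
ee_pos: [0.5415, 0.2189, 0.1468]
ee_rot: [180.0, 0.0, -4.5]
ft_force: [0.1, 0.4, -3.9]
grip_width: 0.0308
grasp_force: 108.9
```

```bash
python3 tube.py c3 .187
```

```text
210 248.5 305.7 tool-x 20.2 y 0.6 z 114.2
214 247.4 307.0 tool-x 20.1 y 0.5 z 121.8
218 246.4 308.3 tool-x 20.0 y 0.4 z 128.7
222 244.8 309.6 tool-x 20.3 y 0.5 z 136.5
226 243.4 310.9 tool-x 20.5 y 0.5 z 143.3
230 242.1 312.2 tool-x 20.6 y 0.5 z 149.3
234 241.9 313.6 tool-x 19.9 y 0.2 z 152.9
238 239.5 314.8 tool-x 20.7 y 0.5 z 160.0
242 238.3 316.0 tool-x 20.6 y 0.5 z 164.5
246 234.4 317.3 tool-x 22.3 y 1.0 z 173.0
top edge row 262.5779 tool-x 21.809189585085218
16.65 [541.5 219.  146.8] [180.    0.   -4.5] [ 0.5  0.3 -4.1] [0. 0. 0.] 30.942585867436158
```

Request:
jog_arm:
  targets:
    - {"x": 0.01, "y": -0.001, "z": 0, "ax": 0, "ay": 0, "az": 0, "claw": 20}
    - {"x": 0.02, "y": -0.001, "z": 0, "ax": 0, "ay": 0, "az": 0, "claw": 20}
    - {"x": 0.03, "y": -0.002, "z": 0, "ax": 0, "ay": 0, "az": 0, "claw": 20}
    - {"x": 0.035, "y": -0.003, "z": 0, "ax": 0, "ay": 0, "az": 0, "claw": 20}
    - {"x": 0.035, "y": -0.003, "z": 0, "ax": 0, "ay": 0, "az": 0, "claw": 20}

```text
t: 17.15
ee_pos: [0.5453, 0.2188, 0.1472]
ee_rot: [-180.0, -0.0, -4.5]
ft_force: [0.0, 0.2, -3.8]
grip_width: 0.0307
grasp_force: 108.9
```

Request:
jog_arm:
  targets:
    - {"x": 0.005, "y": 0, "z": 0, "ax": 0, "ay": 0, "az": 0, "claw": 20}
    - {"x": 0.01, "y": -0.001, "z": 0, "ax": 0, "ay": 0, "az": 0, "claw": 20}
    - {"x": 0.01, "y": -0.001, "z": 0, "ax": 0, "ay": 0, "az": 0, "claw": 20}
    - {"x": 0.01, "y": -0.001, "z": 0, "ax": 0, "ay": 0, "az": 0, "claw": 20}
    - {"x": 0.01, "y": -0.001, "z": 0, "ax": 0, "ay": 0, "az": 0, "claw": 20}

```text
t: 17.65
ee_pos: [0.5461, 0.2187, 0.1472]
ee_rot: [180.0, 0.0, -4.5]
ft_force: [0.6, 1.1, -3.9]
grip_width: 0.0308
grasp_force: 108.9
```

Still hovering freely; I'll continue in 0.7 mm steps.

Request:
jog_arm:
  targets:
    - {"x": 0.004, "y": 0, "z": 0, "ax": 0, "ay": 0, "az": 0, "claw": 20}
    - {"x": 0.007, "y": 0, "z": 0, "ax": 0, "ay": 0, "az": 0, "claw": 20}
    - {"x": 0.007, "y": 0, "z": 0, "ax": 0, "ay": 0, "az": 0, "claw": 20}
    - {"x": 0.007, "y": 0, "z": 0, "ax": 0, "ay": 0, "az": 0, "claw": 20}
    - {"x": 0.007, "y": 0, "z": 0, "ax": 0, "ay": 0, "az": 0, "claw": 20}

```text
t: 18.15
ee_pos: [0.5469, 0.2187, 0.1472]
ee_rot: [-180.0, 0.0, -4.5]
ft_force: [-0.3, 0.4, -2.9]
grip_width: 0.0311
grasp_force: 108.9
```

Request:
jog_arm:
  targets:
    - {"x": 0.004, "y": 0, "z": 0, "ax": 0, "ay": 0, "az": 0, "claw": 20}
    - {"x": 0.007, "y": 0, "z": 0, "ax": 0, "ay": 0, "az": 0, "claw": 20}
    - {"x": 0.007, "y": 0, "z": 0, "ax": 0, "ay": 0, "az": 0, "claw": 20}
    - {"x": 0.007, "y": 0, "z": 0, "ax": 0, "ay": 0, "az": 0, "claw": 20}
    - {"x": 0.007, "y": 0, "z": 0, "ax": 0, "ay": 0, "az": 0, "claw": 20}

```text
t: 18.65
ee_pos: [0.5475, 0.2187, 0.1472]
ee_rot: [180.0, 0.0, -4.5]
ft_force: [-0.0, 0.1, -3.2]
grip_width: 0.031
grasp_force: 108.9
```

```bash
python3 tube.py c4 .187
```

```text
210 248.5 305.6 tool-x 20.1 y 0.6 z 114.5
214 247.5 307.0 tool-x 20.0 y 0.5 z 122.1
218 246.4 308.3 tool-x 19.9 y 0.4 z 129.1
222 244.7 309.6 tool-x 20.3 y 0.5 z 137.1
226 243.4 310.9 tool-x 20.5 y 0.5 z 143.8
230 242.1 312.3 tool-x 20.6 y 0.5 z 149.9
234 241.0 313.5 tool-x 20.5 y 0.5 z 154.9
238 239.6 314.7 tool-x 20.6 y 0.5 z 160.2
242 237.7 316.2 tool-x 21.1 y 0.6 z 166.2
246 226.3 317.3 tool-x 26.4 y 2.4 z 183.9
top edge row 262.57858 tool-x 21.563652840217397
18.7 [547.6 218.7 147.2] [180.    0.   -4.5] [ 0.4  0.9 -4.7] [0. 0. 0.] 31.0042808995685
```

Request:
jog_arm:
  targets:
    - {"x": 0.003, "y": 0, "z": 0, "ax": 0, "ay": 0, "az": 0, "claw": 20}
    - {"x": 0.006, "y": 0, "z": 0, "ax": 0, "ay": 0, "az": 0, "claw": 20}
    - {"x": 0.006, "y": 0, "z": 0, "ax": 0, "ay": 0, "az": 0, "claw": 20}
    - {"x": 0.006, "y": 0, "z": 0, "ax": 0, "ay": 0, "az": 0, "claw": 20}
    - {"x": 0.006, "y": 0, "z": 0, "ax": 0, "ay": 0, "az": 0, "claw": 20}

```text
t: 19.2
ee_pos: [0.5481, 0.2187, 0.1472]
ee_rot: [180.0, 0.0, -4.5]
ft_force: [0.3, -0.3, -3.4]
grip_width: 0.031
grasp_force: 108.9
```

Request:
jog_arm:
  targets:
    - {"x": 0.003, "y": 0, "z": 0, "ax": 0, "ay": 0, "az": 0, "claw": 20}
    - {"x": 0.006, "y": 0, "z": 0, "ax": 0, "ay": 0, "az": 0, "claw": 20}
    - {"x": 0.006, "y": 0, "z": 0, "ax": 0, "ay": 0, "az": 0, "claw": 20}
    - {"x": 0.006, "y": 0, "z": 0, "ax": 0, "ay": 0, "az": 0, "claw": 20}
    - {"x": 0.006, "y": 0, "z": 0, "ax": 0, "ay": 0, "az": 0, "claw": 20}

```text
t: 19.7
ee_pos: [0.5485, 0.2187, 0.1472]
ee_rot: [180.0, 0.0, -4.5]
ft_force: [-2.9, 0.2, -2.9]
grip_width: 0.0308
grasp_force: 108.9
```

Request:
jog_arm:
  targets:
    - {"x": 0.003, "y": 0, "z": 0, "ax": 0, "ay": 0, "az": 0, "claw": 20}
    - {"x": 0.006, "y": 0, "z": 0, "ax": 0, "ay": 0, "az": 0, "claw": 20}
    - {"x": 0.006, "y": 0, "z": 0, "ax": 0, "ay": 0, "az": 0, "claw": 20}
    - {"x": 0.006, "y": 0, "z": 0, "ax": 0, "ay": 0, "az": 0, "claw": 20}
    - {"x": 0.006, "y": 0, "z": 0, "ax": 0, "ay": 0, "az": 0, "claw": 20}

```text
t: 20.2
ee_pos: [0.5488, 0.2187, 0.1471]
ee_rot: [180.0, 0.1, -4.5]
ft_force: [-5.9, 1.2, -0.7]
grip_width: 0.0312
grasp_force: 108.7
```

Contact with the +x fence is at TCP x ≈ 0.548. I'll back off half a millimetre and go for the +y fence.

Request:
jog_arm:
  targets:
    - {"x": -0.009, "y": 0, "z": 0, "ax": 0, "ay": 0, "az": 0, "claw": 20}
    - {"x": -0.009, "y": 0.01, "z": 0, "ax": 0, "ay": 0, "az": 0, "claw": 20}
    - {"x": -0.008, "y": 0.02, "z": 0, "ax": 0, "ay": 0, "az": 0, "claw": 20}
    - {"x": -0.007, "y": 0.03, "z": 0, "ax": 0, "ay": 0, "az": 0, "claw": 20}
    - {"x": -0.007, "y": 0.03, "z": 0, "ax": 0, "ay": 0, "az": 0, "claw": 20}

```text
t: 20.7
ee_pos: [0.5487, 0.2217, 0.1471]
ee_rot: [180.0, 0.0, -4.5]
ft_force: [-2.4, -0.3, -4.2]
grip_width: 0.0311
grasp_force: 109.0
```

Request:
jog_arm:
  targets:
    - {"x": 0, "y": 0.005, "z": 0, "ax": 0, "ay": 0, "az": 0, "claw": 20}
    - {"x": 0.001, "y": 0.01, "z": 0, "ax": 0, "ay": 0, "az": 0, "claw": 20}
    - {"x": 0.001, "y": 0.01, "z": 0, "ax": 0, "ay": 0, "az": 0, "claw": 20}
    - {"x": 0.001, "y": 0.01, "z": 0, "ax": 0, "ay": 0, "az": 0, "claw": 20}
    - {"x": 0.001, "y": 0.01, "z": 0, "ax": 0, "ay": 0, "az": 0, "claw": 20}

```text
t: 21.2
ee_pos: [0.5488, 0.2227, 0.1472]
ee_rot: [-180.0, -0.0, -4.5]
ft_force: [-2.2, -1.8, -4.9]
grip_width: 0.0306
grasp_force: 109.0
```

Request:
jog_arm:
  targets:
    - {"x": 0, "y": 0.004, "z": 0, "ax": 0, "ay": 0, "az": 0, "claw": 20}
    - {"x": 0, "y": 0.008, "z": 0, "ax": 0, "ay": 0, "az": 0, "claw": 20}
    - {"x": 0, "y": 0.008, "z": 0, "ax": 0, "ay": 0, "az": 0, "claw": 20}
    - {"x": 0, "y": 0.008, "z": 0, "ax": 0, "ay": 0, "az": 0, "claw": 20}
    - {"x": 0, "y": 0.008, "z": 0, "ax": 0, "ay": 0, "az": 0, "claw": 20}

```text
t: 21.7
ee_pos: [0.5488, 0.2235, 0.1472]
ee_rot: [-180.0, -0.0, -4.5]
ft_force: [-2.4, -0.7, -4.3]
grip_width: 0.0311
grasp_force: 109.0
```

Request:
jog_arm:
  targets:
    - {"x": 0, "y": 0.004, "z": 0, "ax": 0, "ay": 0, "az": 0, "claw": 20}
    - {"x": 0, "y": 0.007, "z": 0, "ax": 0, "ay": 0, "az": 0, "claw": 20}
    - {"x": 0, "y": 0.007, "z": 0, "ax": 0, "ay": 0, "az": 0, "claw": 20}
    - {"x": 0, "y": 0.007, "z": 0, "ax": 0, "ay": 0, "az": 0, "claw": 20}
    - {"x": 0, "y": 0.007, "z": 0, "ax": 0, "ay": 0, "az": 0, "claw": 20}

```text
t: 22.2
ee_pos: [0.5488, 0.2242, 0.1472]
ee_rot: [-180.0, -0.0, -4.5]
ft_force: [-1.7, -1.2, -3.6]
grip_width: 0.0309
grasp_force: 109.0
```

Request:
jog_arm:
  targets:
    - {"x": 0, "y": 0.004, "z": 0, "ax": 0, "ay": 0, "az": 0, "claw": 20}
    - {"x": 0, "y": 0.007, "z": 0, "ax": 0, "ay": 0, "az": 0, "claw": 20}
    - {"x": 0, "y": 0.007, "z": 0, "ax": 0, "ay": 0, "az": 0, "claw": 20}
    - {"x": 0, "y": 0.007, "z": 0, "ax": 0, "ay": 0, "az": 0, "claw": 20}
    - {"x": 0, "y": 0.007, "z": 0, "ax": 0, "ay": 0, "az": 0, "claw": 20}

```text
t: 22.7
ee_pos: [0.5488, 0.225, 0.1472]
ee_rot: [-180.0, -0.0, -4.5]
ft_force: [-1.4, 0.1, -4.3]
grip_width: 0.0313
grasp_force: 109.0
```

Request:
jog_arm:
  targets:
    - {"x": 0, "y": 0.004, "z": 0, "ax": 0, "ay": 0, "az": 0, "claw": 20}
    - {"x": 0, "y": 0.007, "z": 0, "ax": 0, "ay": 0, "az": 0, "claw": 20}
    - {"x": 0, "y": 0.007, "z": 0, "ax": 0, "ay": 0, "az": 0, "claw": 20}
    - {"x": 0, "y": 0.007, "z": 0, "ax": 0, "ay": 0, "az": 0, "claw": 20}
    - {"x": 0, "y": 0.007, "z": 0, "ax": 0, "ay": 0, "az": 0, "claw": 20}

```text
t: 23.2
ee_pos: [0.5489, 0.2256, 0.1473]
ee_rot: [-180.0, -0.0, -4.5]
ft_force: [-1.9, -2.0, -4.3]
grip_width: 0.0309
grasp_force: 109.1
```

Request:
jog_arm:
  targets:
    - {"x": 0, "y": 0.004, "z": 0, "ax": 0, "ay": 0, "az": 0, "claw": 20}
    - {"x": 0, "y": 0.007, "z": 0, "ax": 0, "ay": 0, "az": 0, "claw": 20}
    - {"x": 0, "y": 0.007, "z": 0, "ax": 0, "ay": 0, "az": 0, "claw": 20}
    - {"x": 0, "y": 0.007, "z": 0, "ax": 0, "ay": 0, "az": 0, "claw": 20}
    - {"x": 0, "y": 0.007, "z": 0, "ax": 0, "ay": 0, "az": 0, "claw": 20}

```text
t: 23.7
ee_pos: [0.5488, 0.2259, 0.1473]
ee_rot: [180.0, -0.0, -4.5]
ft_force: [-2.0, -5.2, -2.3]
grip_width: 0.0309
grasp_force: 109.3
```

Request:
jog_arm:
  targets:
    - {"x": 0, "y": 0.003, "z": 0, "ax": 0, "ay": 0, "az": 0, "claw": 20}
    - {"x": 0, "y": 0.005, "z": 0, "ax": 0, "ay": 0, "az": 0, "claw": 20}
    - {"x": 0, "y": 0.005, "z": 0, "ax": 0, "ay": 0, "az": 0, "claw": 20}
    - {"x": 0, "y": 0.005, "z": 0, "ax": 0, "ay": 0, "az": 0, "claw": 20}
    - {"x": 0, "y": 0.005, "z": 0, "ax": 0, "ay": 0, "az": 0, "claw": 20}

```text
t: 24.2
ee_pos: [0.5488, 0.226, 0.1473]
ee_rot: [179.9, -0.0, -4.5]
ft_force: [-2.4, -6.6, -2.1]
grip_width: 0.0305
grasp_force: 109.5
```

Request:
jog_arm:
  targets:
    - {"x": 0, "y": -0.003, "z": -0.005, "ax": 0, "ay": 0, "az": 0, "claw": 20}
    - {"x": 0, "y": -0.003, "z": -0.01, "ax": 0, "ay": 0, "az": 0, "claw": 20}
    - {"x": 0, "y": -0.003, "z": -0.014, "ax": 0, "ay": 0, "az": 0, "claw": 20}
    - {"x": 0, "y": -0.003, "z": -0.018, "ax": 0, "ay": 0, "az": 0, "claw": 20}
    - {"x": 0, "y": -0.003, "z": -0.018, "ax": 0, "ay": 0, "az": 0, "claw": 20}

```text
t: 24.7
ee_pos: [0.5489, 0.2259, 0.1458]
ee_rot: [179.9, -0.0, -4.5]
ft_force: [-2.8, -6.2, 1.4]
grip_width: 0.0311
grasp_force: 109.8
```

Request:
jog_arm:
  targets:
    - {"x": 0, "y": 0, "z": -0.003, "ax": 0, "ay": 0, "az": 0, "claw": 20}
    - {"x": 0, "y": 0, "z": -0.005, "ax": 0, "ay": 0, "az": 0, "claw": 20}
    - {"x": 0, "y": 0, "z": -0.005, "ax": 0, "ay": 0, "az": 0, "claw": 20}
    - {"x": 0, "y": 0, "z": -0.005, "ax": 0, "ay": 0, "az": 0, "claw": 20}
    - {"x": 0, "y": 0, "z": -0.005, "ax": 0, "ay": 0, "az": 0, "claw": 20}

```text
t: 25.2
ee_pos: [0.5489, 0.2259, 0.1456]
ee_rot: [179.9, -0.0, -4.5]
ft_force: [-3.3, -5.8, 3.0]
grip_width: 0.0309
grasp_force: 109.9
```

```bash
python3 tube.py c5 .185
```

```text
210 240.6 305.9 tool-x 26.3 y 2.4 z 134.9
214 240.6 307.1 tool-x 25.2 y 2.1 z 138.0
218 240.8 308.4 tool-x 24.1 y 1.7 z 141.1
222 241.2 309.7 tool-x 22.9 y 1.3 z 143.7
226 241.2 311.0 tool-x 22.0 y 1.0 z 146.8
230 240.9 312.3 tool-x 21.4 y 0.8 z 150.6
234 241.1 313.6 tool-x 20.4 y 0.4 z 153.1
238 240.0 314.8 tool-x 20.3 y 0.4 z 157.9
242 238.4 316.2 tool-x 20.6 y 0.4 z 163.5
246 235.3 317.5 tool-x 21.8 y 0.8 z 170.8
top edge row 262.43808 tool-x 21.426450643102815
25.25 [548.9 225.9 145.6] [179.9  -0.   -4.5] [-3.2 -5.2  1.5] [-1.5  0.7  0.1] 31.121538396507077
```

Request:
jog_arm:
  targets:
    - {"x": 0, "y": 0, "z": -0.003, "ax": 0, "ay": 0, "az": 0, "claw": 20}
    - {"x": 0, "y": 0, "z": -0.005, "ax": 0, "ay": 0, "az": 0, "claw": 20}
    - {"x": 0, "y": 0, "z": -0.005, "ax": 0, "ay": 0, "az": 0, "claw": 20}
    - {"x": 0, "y": 0, "z": -0.005, "ax": 0, "ay": 0, "az": 0, "claw": 20}
    - {"x": 0, "y": 0, "z": -0.005, "ax": 0, "ay": 0, "az": 0, "claw": 20}
  newtons: 40

```text
t: 25.75
ee_pos: [0.5489, 0.2259, 0.1456]
ee_rot: [179.9, -0.0, -4.5]
ft_force: [-4.5, -6.4, 7.2]
grip_width: 0.0306
grasp_force: 110.3
```

Request:
jog_arm:
  targets:
    - {"x": 0, "y": -0.003, "z": 0, "ax": 0, "ay": 0, "az": 0, "claw": 33}
    - {"x": 0, "y": -0.003, "z": 0, "ax": 0, "ay": 0, "az": 0, "claw": 34}
    - {"x": 0, "y": -0.003, "z": 0, "ax": 0, "ay": 0, "az": 0, "claw": 36}
    - {"x": 0, "y": -0.003, "z": 0, "ax": 0, "ay": 0, "az": 0, "claw": 38}
    - {"x": 0, "y": -0.003, "z": 0, "ax": 0, "ay": 0, "az": 0, "claw": 38}

```text
t: 26.25
ee_pos: [0.5491, 0.2265, 0.1445]
ee_rot: [-180.0, -0.0, -4.5]
ft_force: [0.3, -1.1, -0.1]
grip_width: 0.0381
grasp_force: 0.0
```

```bash
python3 tube.py c6 .185
```

```text
210 241.4 306.7 tool-x 26.4 y 2.1 z 133.8
214 241.6 308.1 tool-x 25.3 y 1.7 z 137.1
218 241.7 309.4 tool-x 24.2 y 1.4 z 140.2
222 242.0 310.6 tool-x 23.1 y 1.0 z 142.8
226 242.2 311.9 tool-x 22.1 y 0.6 z 145.7
230 241.9 313.3 tool-x 21.5 y 0.4 z 149.5
234 242.4 314.5 tool-x 20.3 y 0.0 z 151.6
238 242.4 315.8 tool-x 19.5 y -0.3 z 154.4
242 242.4 317.1 tool-x 18.7 y -0.5 z 157.3
246 241.5 318.5 tool-x 18.7 y -0.6 z 161.8
top edge row 270.13272 tool-x 19.033727100580386
26.3 [549.  226.4 144.5] [-180.    -0.    -4.5] [-0.6  0.4 -0.2] [-0. -0. -0.] 37.88081735699218
```

Request:
jog_arm:
  targets:
    - {"x": 0, "y": 0, "z": 0, "ax": 0, "ay": 0, "az": 0, "claw": 55}
    - {"x": 0, "y": 0, "z": 0, "ax": 0, "ay": 0, "az": 0, "claw": 55}
    - {"x": 0, "y": 0, "z": 0.15, "ax": 0, "ay": 0, "az": 0, "claw": 55}
    - {"x": 0, "y": 0, "z": 0.45, "ax": 0, "ay": 0, "az": 0, "claw": 55}
    - {"x": 0, "y": 0, "z": 0.9, "ax": 0, "ay": 0, "az": 0, "claw": 55}

```text
t: 26.8
ee_pos: [0.5474, 0.2257, 0.2342]
ee_rot: [179.9, 0.2, -4.5]
ft_force: [0.1, 0.0, 0.2]
grip_width: 0.0551
grasp_force: 0.0
```

Request:
jog_arm:
  targets:
    - {"x": 0, "y": -0.2, "z": 0.1, "ax": 0, "ay": 0, "az": 0, "claw": 55}
    - {"x": 0, "y": -0.4, "z": 0.2, "ax": 0, "ay": 0, "az": 0, "claw": 55}
    - {"x": 0, "y": -0.6, "z": 0.2, "ax": 0, "ay": 0, "az": 0, "claw": 55}
    - {"x": 0, "y": -0.8, "z": 0.2, "ax": 0, "ay": 0, "az": 0, "claw": 55}
    - {"x": 0, "y": -0.8, "z": 0.2, "ax": 0, "ay": 0, "az": 0, "claw": 55}

```text
t: 27.3
ee_pos: [0.5489, 0.1445, 0.2558]
ee_rot: [180.0, -0.1, -4.6]
ft_force: [0.7, -0.3, -0.6]
grip_width: 0.0548
grasp_force: 0.0
```

```bash
python3 - <<'E'
from workcell import robot
import cv2,pickle,numpy as np
S={n:robot.get_image(n) for n in ("scene","wrist","top")}; pickle.dump(S,open("p7.pkl","wb"))
s=S["scene"]["frame"][120:240,300:400,::-1]; w=S["wrist"]["frame"][20:260,80:400,::-1]
a=cv2.resize(s,(375,450),interpolation=cv2.INTER_CUBIC); b=cv2.resize(w,(425,319),interpolation=cv2.INTER_CUBIC)
c=cv2.resize(S["wrist"]["frame"][60:200,100:240,::-1],(425,425),interpolation=cv2.INTER_CUBIC)
out=np.zeros((600,800,3),np.uint8); out[:450,:375]=a; out[:425,375:]=c; out[425:,375:]=b[60:235]
cv2.imwrite("pics/p7.png",np.clip(out*1.3,0,255).astype(np.uint8))
o=robot.get_obs(); print(o["t"],o["ee_pos"],o["ee_rot"],o["qpos"])
E
```

```text
27.45 [0.54901209 0.14668399 0.25511611] [-1.79963228e+02 -4.77595903e-02 -4.52345442e+00] [1.37482982e+01 1.79052940e+01 9.95170999e+01 2.24805819e-02
 6.25207274e+01 1.08261374e+02]
```

View pics/p7.png

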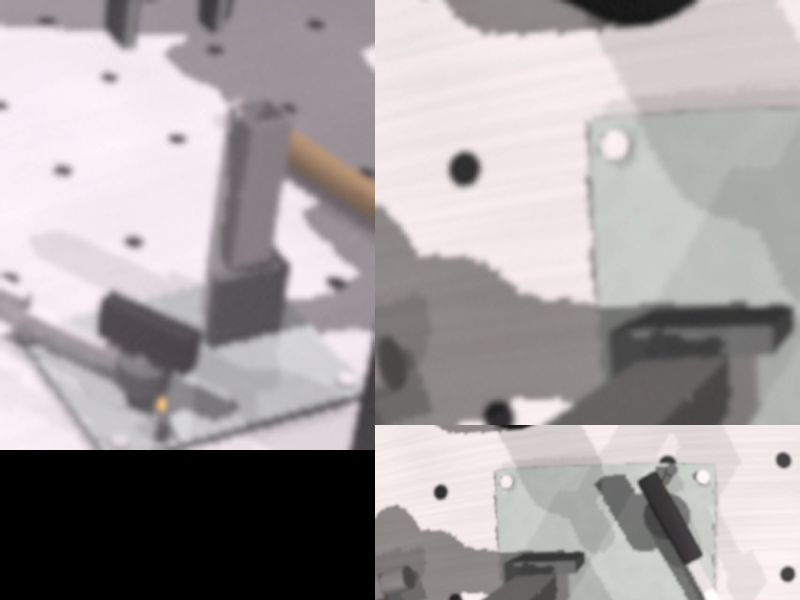

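The picture shows the tube standing in the corner against both fences. I'll check its position and uprightness with numbers from the top and scene views.

```bash
python3 - <<'E'
import pickle,numpy as np,cv2
from h import *
np.set_printoptions(linewidth=230,precision=1,suppress=True)
S=pickle.load(open("p7.pkl","rb"))
d=S["scene"]; K=d["camera_matrix"];E=d["extrinsics"]
def proj(p):
    q=np.linalg.inv(E)@np.r_[p,1]; return K[0,2]+K[0,0]*q[0]/-q[2],K[1,2]-K[1,1]*q[1]/-q[2]
a=np.radians(-4.5);R=np.array([[np.cos(a),-np.sin(a)],[np.sin(a),np.cos(a)]])
seat=np.array([.5519,.2248])
for m in ([16,16],[16,-16],[-16,-16],[-16,16]):
    xy=seat+R@np.array(m)/1000; print(m,[np.round(proj(np.r_[xy,z]),1) for z in (.185,.07,.01)])
g=cv2.GaussianBlur(d["frame"].astype(np.float32).mean(2),(0,0),.7)
for r in range(146,192,6): print(r,np.diff(g[r,350:384]).astype(int))
E
```

```text
[16, 16] [array([378.1, 151.4]), array([372. , 188.8]), array([369.1, 206.7])]
[16, -16] [array([366.8, 153.9]), array([361.3, 191.4]), array([358.7, 209.4])]
[-16, -16] [array([360.4, 147.5]), array([355.4, 184.7]), array([353. , 202.6])]
[-16, 16] [array([371.5, 145.1]), array([365.9, 182.2]), array([363.2, 200. ])]
146 [  0   0   0   0   0   0  -2  -9 -17 -16  -7   0   0  -5  -7  -4  -2  -1  -1  -1   0   2   2   0  -1  -1   0   2   1   0   0   0   0]
152 [  0   0   0   0  -1  -4  -5  -7 -12 -20 -21 -14  -4  -1   2   3   0  -1   0   0   0   0   0   1   1   2   3   3   3   1   0   0   0]
158 [  5   1   0   0   0   0  -2 -10 -23 -31 -25 -11  -2   0   3   6   6   2   0   0   0   0   0   0   0   0   1   3   3   2   2   1   0]
164 [  0   0   0   0   0  -2  -7 -18 -26 -23 -16  -7  -1   2   6   7   3   0   0   0   0   0   0   0  -3  -6  -6  -2   0   0   2   3   3]
170 [  0   0   0   0  -1  -6 -16 -23 -17 -14 -14  -7   1   6   6   2   0   0   0   0   0   1   6  18  26  18   2  -8 -13 -15 -18 -16  -9]
176 [  0   0   0   0  -4 -14 -24 -20 -15 -14  -7   0   6   7   4   1   0   0   0   0   0   5  17  26  21   8   1   0  -3 -12 -19 -15  -8]
182 [  0   0   0  -4 -13 -23 -21 -16 -15  -7   0   5   7   4   1   0   0   0   0   0   5  16  27  22   8   1   0   0   0   0  -1  -5 -10]
188 [  0   0  -3 -12 -22 -21 -12 -10 -13  -7   2   6   4   1   0   0  -1  -1  -1  -1  -3  -4   1  16  28  26  17   7   1   0   0   0   0]
```

The tube's edges match the seat prediction to about 1 px and are upright. Next I'll measure the knob from the p7 wrist image.

```bash
python3 - <<'E'
import pickle,numpy as np,cv2
from h import *
S=pickle.load(open("p7.pkl","rb")); d=S["wrist"]; f=d["frame"].astype(int); g=f.mean(2)
x,y=240,65  # region of the knob
sub=g[y:y+115,x:x+80]
for th in (40,50,58):
    for c in blobs(sub<th,(x,y),250): print(th,rect(castw(d,c,.086)),c.mean(0),c.min(0),c.max(0), rect(c/1000.))
np.set_printoptions(linewidth=250)
print(g[70:150:4,260:326:2].astype(int))
E
```

```text
50 (array([602.6, 119.5]), array([67.7, 17. ]), 24.2) [300.17361111 134.59027778] [279 102] [319 168] (array([300.4, 135.4]), array([70.2, 17.7]), 61.4)
58 (array([601.3, 122.3]), array([68.5, 24. ]), 22.7) [299.29139073 134.94039735] [279 101] [319 169] (array([297.5, 137. ]), array([71.1, 25. ]), 63.4)
[[180 173 173 173 173 172 172 172 172 171 170 170 169 169 169 168 167 167 166 166 167 168 167 165 165 165 166 167 166 167 167 167 168]
 [171 171 172 172 172 172 173 173 173 173 173 173 173 173 172 172 171 171 171 171 176 181 180 174 169 168 168 168 167 167 167 167 167]
 [174 174 173 173 172 173 172 172 171 171 171 170 170 170 170 169 170 169 172 178 181 182 181 181 172 169 169 168 168 168 169 169 169]
 [170 170 170 169 169 169 170 168 168 168 168 168 168 168 167 166 167 171 178 179 179 178 178 178 173 167 166 165 165 165 165 165 166]
 [170 170 170 170 169 170 169 170 170 170 170 169 169 170 170 170 175 182 180 175 175 177 180 174 170 169 170 170 170 170 170 170 170]
 [170 171 171 172 172 172 173 172 172 172 171 171 171 171 170 169 169 147  82  49  46  51  87 146 166 167 167 167 167 1
[... 1206 characters left out ...]
105 145 157 156 158 158]
 [ 81  80  82  88  90  90  91  91  91  91  91  77  57  56  50  34  36  40  41  42  44  45  46  47  52  85  96  95 111 149 157 157 157]
 [107  85  89  90  89  90  91  91  91  91  89  71  56  55  55  50  36  34  41  41  43  43  46  47  48  53  83  92 107 147 155 156 156]
 [152 135  93  90  90  90  91  91  91  91  91  81  59  54  55  55  51  38  35  40  41  41  44  46  47  49  52  84 114 140 153 155 156]
 [161 158 135  94  91  91  91  91  91  90  90  89  78  60  56  56  56  54  40  33  40  42  42  44  46  48  49  57 114 142 148 155 157]
 [148 161 160 144 100  91  91  90  90  89  89  89  89  84  66  56  55  55  51  41  33  40  41  43  44  46  48  49  54 109 144 146 156]]
```

Request:
jog_arm:
  targets:
    - {"x": 0.1, "y": -0.06, "z": 0, "ax": 0, "ay": 0, "az": 0.046, "claw": 45}
    - {"x": 0.2, "y": -0.12, "z": 0, "ax": 0, "ay": 0, "az": 0.093, "claw": 45}
    - {"x": 0.3, "y": -0.18, "z": 0, "ax": 0, "ay": 0, "az": 0.139, "claw": 45}
    - {"x": 0.4, "y": -0.24, "z": 0, "ax": 0, "ay": 0, "az": 0.185, "claw": 45}
    - {"x": 0.53, "y": -0.29, "z": 0, "ax": 0, "ay": 0, "az": 0.232, "claw": 45}

```text
t: 27.95
ee_pos: [0.602, 0.1181, 0.2545]
ee_rot: [-180.0, 0.0, 37.7]
ft_force: [-0.9, 0.4, 0.9]
grip_width: 0.0447
grasp_force: 0.0
```

Request:
jog_arm:
  targets:
    - {"x": 0, "y": 0, "z": 0, "ax": 0, "ay": 0, "az": 0.046, "claw": 45}
    - {"x": 0, "y": 0, "z": 0, "ax": 0, "ay": 0, "az": 0.093, "claw": 45}
    - {"x": 0, "y": 0, "z": 0, "ax": 0, "ay": 0, "az": 0.139, "claw": 45}
    - {"x": 0, "y": 0, "z": 0, "ax": 0, "ay": 0, "az": 0.185, "claw": 45}
    - {"x": 0, "y": 0, "z": 0, "ax": 0, "ay": 0, "az": 0.232, "claw": 45}

```text
t: 28.45
ee_pos: [0.6018, 0.1184, 0.2545]
ee_rot: [-180.0, -0.0, 79.4]
ft_force: [0.4, -0.1, 0.0]
grip_width: 0.0449
grasp_force: 0.0
```

Request:
jog_arm:
  targets:
    - {"x": 0, "y": 0, "z": 0, "ax": 0, "ay": 0, "az": 0.046, "claw": 45}
    - {"x": 0, "y": 0, "z": 0, "ax": 0, "ay": 0, "az": 0.093, "claw": 45}
    - {"x": 0, "y": 0, "z": 0, "ax": 0, "ay": 0, "az": 0.139, "claw": 45}
    - {"x": 0, "y": 0, "z": 0, "ax": 0, "ay": 0, "az": 0.185, "claw": 45}
    - {"x": 0, "y": 0, "z": 0, "ax": 0, "ay": 0, "az": 0.232, "claw": 45}

```text
t: 28.95
ee_pos: [0.6018, 0.1184, 0.2545]
ee_rot: [180.0, -0.0, 121.2]
ft_force: [-0.1, 0.2, -0.5]
grip_width: 0.0449
grasp_force: 0.0
```

Request:
jog_arm:
  targets:
    - {"x": 0, "y": 0, "z": 0, "ax": 0, "ay": 0, "az": 0.046, "claw": 45}
    - {"x": 0, "y": 0, "z": 0, "ax": 0, "ay": 0, "az": 0.093, "claw": 45}
    - {"x": 0, "y": 0, "z": 0, "ax": 0, "ay": 0, "az": 0.139, "claw": 45}
    - {"x": 0, "y": 0, "z": 0, "ax": 0, "ay": 0, "az": 0.185, "claw": 45}
    - {"x": 0, "y": 0, "z": 0, "ax": 0, "ay": 0, "az": 0.232, "claw": 45}

```text
t: 29.45
ee_pos: [0.6018, 0.1184, 0.2545]
ee_rot: [180.0, -0.0, 162.9]
ft_force: [-0.6, 0.3, -0.2]
grip_width: 0.0447
grasp_force: 0.0
```

Request:
jog_arm:
  targets:
    - {"x": 0, "y": 0, "z": 0, "ax": 0, "ay": 0, "az": 0.046, "claw": 45}
    - {"x": 0, "y": 0, "z": 0, "ax": 0, "ay": 0, "az": 0.093, "claw": 45}
    - {"x": 0, "y": 0, "z": 0, "ax": 0, "ay": 0, "az": 0.139, "claw": 45}
    - {"x": 0, "y": 0, "z": 0, "ax": 0, "ay": 0, "az": 0.185, "claw": 45}
    - {"x": 0, "y": 0, "z": 0, "ax": 0, "ay": 0, "az": 0.232, "claw": 45}

```text
t: 29.95
ee_pos: [0.6018, 0.1184, 0.2545]
ee_rot: [180.0, -0.0, -155.3]
ft_force: [1.2, -0.7, 0.5]
grip_width: 0.0447
grasp_force: 0.0
```

```bash
python3 - <<'E'
from workcell import robot
from h import *; import pickle
np.set_printoptions(linewidth=250,precision=1,suppress=True)
d=robot.get_image("wrist"); pickle.dump(d,open("w8.pkl","wb")); o=robot.get_obs(); print(o["t"],o["ee_pos"]*1e3,o["ee_rot"],o["qpos"])
K=d["camera_matrix"];E=d["extrinsics"]
def proj(p):
    q=np.linalg.inv(E)@np.r_[p,1]; q=np.array([q[0],-q[1],-q[2]]); t=np.arctan2(np.hypot(q[0],q[1]),q[2]); n=q[:2]/np.hypot(q[0],q[1]); return K[[0,1],[2,2]]+n*t*K[0,0]
P=np.array([.602,.118,.086]); c=proj(P).astype(int); print("knob px",c)
g=d["frame"].astype(float).mean(2); x,y=c-75; x,y=max(x,0),max(y,0)
for th in (45,52,60):
    for b in blobs(g[y:y+150,x:x+150]<th,(x,y),300): print(th,rect(castw(d,b,.086)),b.mean(0),b.min(0),b.max(0))
# gap: fence inner corner edge end and tube edges
a=np.radians(-4.5);R=np.array([[np.cos(a),-np.sin(a)],[np.sin(a),np.cos(a)]]); s=np.array([.5519,.2248])
for m in ([16,-32,70],[26,-32,70],[16,-16,70],[16,-16,185],[-16,-16,185]): print(m,proj(np.r_[s+R@np.array(m[:2])/1e3,m[2]/1e3]))
E
```

```text
30.0 [601.8 118.4 254.5] [ 180.     0.  -154.9] [  10.    21.8   93.8    0.    64.4 -105.1]
knob px [276 192]
45 (array([600.7, 117.2]), array([69.3, 15.4]), 24.7) [275.9 190.1] [268 156] [284 225]
52 (array([600.2, 118.4]), array([71.4, 18.3]), 24.3) [276.3 189.8] [268 155] [287 226]
60 (array([599.4, 120.2]), array([71.3, 23. ]), 26.0) [276.8 190. ] [267 155] [291 226]
[16, -32, 70] [355.  187.4]
[26, -32, 70] [350.1 195.5]
[16, -16, 70] [367.3 194.8]
[16, -16, 185] [407.9 230.4]
[-16, -16, 185] [431.1 193.4]
```

```bash
python3 - <<'E'
from h import *; import pickle
np.set_printoptions(linewidth=250,precision=1,suppress=True)
d=pickle.load(open("w8.pkl","rb")); g=d["frame"].astype(np.float32).mean(2)
a=np.radians(-4.5);R=np.array([[np.cos(a),-np.sin(a)],[np.sin(a),np.cos(a)]]); s=np.array([551.9,224.8])
p0=np.array([[355,187.4],[350.1,195.5],[407.9,230.4],[431.1,193.4]],np.float32)
for w in (4,6):
    p=cv2.cornerSubPix(g,p0.copy().reshape(-1,1,2),(w,w),(-1,-1),(3,50,.01)).reshape(-1,2)
    for q,z,m in zip(p,(.07,.07,.185,.185),([16,-32],[26,-32],[16,-16],[-16,-16])): print(w,q,"jig xy",(castw(d,[q],z)[0,:2]*1e3-s)@R,m)
print(g[170:206:2,336:372:2].astype(int)); print(g[218:244:2,394:424:2].astype(int)); print(g[180:206:2,418:446:2].astype(int))
E
```

```text
4 [355.7 185.3] jig xy [ 13.7 -32.6] [16, -32]
4 [350.1 195.6] jig xy [ 26.1 -32. ] [26, -32]
4 [408.1 231.1] jig xy [ 16.3 -15.5] [16, -16]
4 [431.  193.4] jig xy [-15.9 -16.1] [-16, -16]
6 [356.4 185.7] jig xy [ 13.8 -31.7] [16, -32]
6 [350.1 195.6] jig xy [ 26.  -31.9] [26, -32]
6 [410.8 230.5] jig xy [ 14.9 -13.9] [16, -16]
6 [430.5 197.9] jig xy [-13.  -14.4] [-16, -16]
[[156 157 151 140 138 138 138 135 132 127 127 128 127 124 108 100 100  99]
 [156 157 154 140 138 137 133 129 127 127 127 127 127 115 102  99  99  99]
 [157 157 151 137 133 130 127 128 127 127 127 127 121 107 101 100  99  98]
 [157 156 150 132 127 126 127 128 127 127 127 126 113 102 101 100  99  98]
 [154 150 140 127 116 117 124 128 128 127 127 118 105 100 100 100 100  99]
 [144 144 135 116  80  72  99 121 127 127 124 109 101 100  99  99  99  99]
 [132 143 137  97  57  51  59  84 112 122 116 103 101 100  99  99  98  98]
 [130 143 130  72  52  51  52  51  64  94 102 100 101  99  99  98  98  98]
 [127 134 129  77  53  52  52  52  48  49  63  85  98 100  99  98  98  98]
 [128 131 142 121  74  54  52  53  52  52  53  
[... 1516 characters left out ...]
8 190 190 190 190 190 188 187 188 188 186 186 185]
 [186 188 188 189 189 190 190 190 189 186 186 188 187 185]
 [162 181 188 187 187 188 189 189 189 189 186 185 185 187]
 [112 139 163 180 186 187 187 188 189 189 188 187 185 183]
 [101 103 111 137 166 181 186 186 186 187 188 187 187 169]
 [100 101 101 103 114 137 165 184 186 185 186 186 181 137]
 [100 100 100 101 101 103 130 179 186 186 185 184 166 118]
 [ 99 100 100 100 100 106 154 184 185 187 186 180 136 106]
 [ 99  99  99 100 101 131 178 181 183 186 183 157 114 106]
 [ 98  99 100 100 111 163 178 136 145 177 185 168 133 111]
 [ 99  98  98 102 140 180 153  79  78 124 166 181 178 148]
 [ 98  98  98 117 168 175 125  86  71  70  98 146 180 180]]
```

The tube corners agree with the seat within 0.5 mm, so it is flush. I'll go down and grip the knob.

Request:
jog_arm:
  targets:
    - {"x": -0.005, "y": -0.01, "z": -0.2, "ax": 0, "ay": 0, "az": 0, "claw": 42}
    - {"x": -0.005, "y": -0.01, "z": -0.4, "ax": 0, "ay": 0, "az": 0, "claw": 42}
    - {"x": -0.005, "y": -0.01, "z": -0.6, "ax": 0, "ay": 0, "az": 0, "claw": 42}
    - {"x": -0.005, "y": -0.01, "z": -0.8, "ax": 0, "ay": 0, "az": 0, "claw": 42}
    - {"x": -0.005, "y": -0.01, "z": -1, "ax": 0, "ay": 0, "az": 0, "claw": 42}

```text
t: 30.5
ee_pos: [0.6013, 0.1172, 0.1537]
ee_rot: [180.0, 0.0, -155.8]
ft_force: [-0.2, -1.2, -0.2]
grip_width: 0.0417
grasp_force: 0.0
```

Request:
jog_arm:
  targets:
    - {"x": 0, "y": 0, "z": -0.2, "ax": 0, "ay": 0, "az": 0, "claw": 42}
    - {"x": 0, "y": 0, "z": -0.4, "ax": 0, "ay": 0, "az": 0, "claw": 42}
    - {"x": 0, "y": 0, "z": -0.6, "ax": 0, "ay": 0, "az": 0, "claw": 42}
    - {"x": 0, "y": 0, "z": -0.8, "ax": 0, "ay": 0, "az": 0, "claw": 42}
    - {"x": 0, "y": 0, "z": -0.95, "ax": 0, "ay": 0, "az": 0, "claw": 42}

```text
t: 31.0
ee_pos: [0.601, 0.117, 0.0581]
ee_rot: [180.0, -0.1, -155.8]
ft_force: [-0.9, 0.6, 1.3]
grip_width: 0.0422
grasp_force: 0.0
```

Request:
jog_arm:
  targets:
    - {"x": 0, "y": 0, "z": 0, "ax": 0, "ay": 0, "az": 0, "claw": 25}
    - {"x": 0, "y": 0, "z": 0, "ax": 0, "ay": 0, "az": 0, "claw": 10}
    - {"x": 0, "y": 0, "z": 0, "ax": 0, "ay": 0, "az": 0, "claw": 10}
    - {"x": 0, "y": 0, "z": 0, "ax": 0, "ay": 0, "az": 0, "claw": 10}
    - {"x": 0, "y": 0, "z": 0, "ax": 0, "ay": 0, "az": 0, "claw": 10}
  newtons: 40

```text
t: 31.5
ee_pos: [0.6013, 0.1163, 0.0594]
ee_rot: [180.0, 0.0, -155.7]
ft_force: [2.1, 1.0, -10.7]
grip_width: 0.0155
grasp_force: 40.9
```

Request:
jog_arm:
  targets:
    - {"x": 0, "y": 0, "z": 0, "ax": 0, "ay": 0, "az": -0.025, "claw": 10}
    - {"x": 0, "y": 0, "z": 0, "ax": 0, "ay": 0, "az": -0.05, "claw": 10}
    - {"x": 0, "y": 0, "z": 0, "ax": 0, "ay": 0, "az": -0.075, "claw": 10}
    - {"x": 0, "y": 0, "z": 0, "ax": 0, "ay": 0, "az": -0.1, "claw": 10}
    - {"x": 0, "y": 0, "z": 0, "ax": 0, "ay": 0, "az": -0.125, "claw": 10}
  newtons: 60

```text
t: 32.0
ee_pos: [0.6011, 0.1171, 0.0595]
ee_rot: [179.9, -0.0, -178.4]
ft_force: [-0.1, 6.6, -11.1]
grip_width: 0.015
grasp_force: 60.9
```

Request:
jog_arm:
  targets:
    - {"x": 0, "y": 0, "z": 0, "ax": 0, "ay": 0, "az": -0.025, "claw": 10}
    - {"x": 0, "y": 0, "z": 0, "ax": 0, "ay": 0, "az": -0.05, "claw": 10}
    - {"x": 0, "y": 0, "z": 0, "ax": 0, "ay": 0, "az": -0.075, "claw": 10}
    - {"x": 0, "y": 0, "z": 0, "ax": 0, "ay": 0, "az": -0.1, "claw": 10}
    - {"x": 0, "y": 0, "z": 0, "ax": 0, "ay": 0, "az": -0.125, "claw": 10}

```text
t: 32.5
ee_pos: [0.6013, 0.118, 0.0595]
ee_rot: [179.9, -0.0, 159.0]
ft_force: [0.8, 11.9, -11.7]
grip_width: 0.0148
grasp_force: 60.6
```

Request:
jog_arm:
  targets:
    - {"x": 0, "y": 0, "z": 0, "ax": 0, "ay": 0, "az": -0.025, "claw": 10}
    - {"x": 0, "y": 0, "z": 0, "ax": 0, "ay": 0, "az": -0.05, "claw": 10}
    - {"x": 0, "y": 0, "z": 0, "ax": 0, "ay": 0, "az": -0.075, "claw": 10}
    - {"x": 0, "y": 0, "z": 0, "ax": 0, "ay": 0, "az": -0.1, "claw": 10}
    - {"x": 0, "y": 0, "z": 0, "ax": 0, "ay": 0, "az": -0.125, "claw": 10}

```text
t: 33.0
ee_pos: [0.6017, 0.1188, 0.0595]
ee_rot: [179.8, -0.1, 136.5]
ft_force: [3.0, 14.5, -14.2]
grip_width: 0.0152
grasp_force: 60.2
```

```bash
python3 -c "
from workcell import robot
o=robot.get_obs(); print(o['t'],o['ee_pos'],o['ee_rot'],o['ft_force'],o['moment'],o['qpos'])"
```

```text
33.0 [0.6017254  0.11875419 0.05946627] [ 1.79800396e+02 -7.70788629e-02  1.36518454e+02] [  3.04135397  14.49734052 -14.24472946] [ 2.20400977 -0.49472875 -0.19027746] [  9.96372015  36.46131504  99.98343653   0.26293802  43.44111732
 -36.74533446]
```

Request:
jog_arm:
  targets:
    - {"x": 0, "y": 0.005, "z": 0, "ax": 0, "ay": 0, "az": -0.01, "claw": 10}
    - {"x": 0, "y": 0.01, "z": 0, "ax": 0, "ay": 0, "az": -0.02, "claw": 10}
    - {"x": 0, "y": 0.01, "z": 0, "ax": 0, "ay": 0, "az": -0.03, "claw": 10}
    - {"x": 0, "y": 0.01, "z": 0, "ax": 0, "ay": 0, "az": -0.038, "claw": 10}
    - {"x": 0, "y": 0.01, "z": 0, "ax": 0, "ay": 0, "az": -0.042, "claw": 10}

```text
t: 33.5
ee_pos: [0.6019, 0.1189, 0.0595]
ee_rot: [179.9, -0.0, 129.2]
ft_force: [2.9, 9.1, -13.2]
grip_width: 0.0146
grasp_force: 64.5
```

```bash
python3 -c "
from workcell import robot
o=robot.get_obs(); print(o['t'],o['ee_pos'],o['ee_rot'],o['ft_force'],o['moment'],o['qpos'])"
```

```text
33.5 [0.60189828 0.11891579 0.05950149] [ 1.79853885e+02 -1.89522864e-02  1.29239687e+02] [  2.88916629   9.05569508 -13.20589354] [ 1.56392142 -0.53279098  0.95491834] [ 10.02139548  36.46972144  99.95742511   0.12775207  43.45465125
 -29.31091455]
```

The moment rose to +0.95 Nm, so the clamp is at its stop. I'll release and go up.

Request:
jog_arm:
  targets:
    - {"x": 0, "y": 0, "z": 0, "ax": 0, "ay": 0, "az": 0.004, "claw": 10}
    - {"x": 0, "y": 0, "z": 0, "ax": 0, "ay": 0, "az": 0.004, "claw": 25}
    - {"x": 0, "y": 0, "z": 0, "ax": 0, "ay": 0, "az": 0.004, "claw": 36}
    - {"x": 0, "y": 0, "z": 0, "ax": 0, "ay": 0, "az": 0.004, "claw": 42}
    - {"x": 0, "y": 0, "z": 0, "ax": 0, "ay": 0, "az": 0.004, "claw": 42}

```text
t: 34.0
ee_pos: [0.6017, 0.117, 0.0601]
ee_rot: [179.9, 0.0, 129.9]
ft_force: [0.7, 0.4, 0.2]
grip_width: 0.042
grasp_force: 0.0
```

Request:
jog_arm:
  targets:
    - {"x": 0, "y": 0, "z": 0.1, "ax": 0, "ay": 0, "az": 0, "claw": 42}
    - {"x": 0, "y": 0, "z": 0.3, "ax": 0, "ay": 0, "az": 0, "claw": 42}
    - {"x": 0, "y": 0, "z": 0.5, "ax": 0, "ay": 0, "az": 0, "claw": 42}
    - {"x": 0, "y": 0, "z": 0.7, "ax": 0, "ay": 0, "az": 0, "claw": 42}
    - {"x": 0, "y": 0, "z": 1, "ax": 0, "ay": 0, "az": 0, "claw": 42}

```text
t: 34.5
ee_pos: [0.6004, 0.1169, 0.16]
ee_rot: [-179.9, -0.1, 129.9]
ft_force: [-0.4, 0.1, 0.2]
grip_width: 0.0422
grasp_force: 0.0
```

Request:
jog_arm:
  targets:
    - {"x": 0, "y": 0, "z": 0.2, "ax": 0, "ay": 0, "az": 0, "claw": 42}
    - {"x": 0, "y": 0, "z": 0.4, "ax": 0, "ay": 0, "az": 0, "claw": 42}
    - {"x": 0, "y": 0, "z": 0.6, "ax": 0, "ay": 0, "az": 0, "claw": 42}
    - {"x": 0, "y": 0, "z": 0.8, "ax": 0, "ay": 0, "az": 0, "claw": 42}
    - {"x": 0, "y": 0, "z": 1, "ax": 0, "ay": 0, "az": 0, "claw": 42}

```text
t: 35.0
ee_pos: [0.6011, 0.117, 0.2613]
ee_rot: [180.0, 0.0, 129.9]
ft_force: [0.4, 0.9, -1.0]
grip_width: 0.0421
grasp_force: 0.0
```

```bash
python3 - <<'E'
from workcell import robot
from h import *; import pickle
np.set_printoptions(linewidth=250,precision=1,suppress=True)
o=robot.get_obs(); d=robot.get_image("wrist"); pickle.dump(d,open("w9.pkl","wb")); print(o["t"],o["ee_pos"],o["ee_rot"],o["ft_force"],o["grip_width"])
K=d["camera_matrix"];E=d["extrinsics"]
def proj(p):
    q=np.linalg.inv(E)@np.r_[p,1]; q=np.array([q[0],-q[1],-q[2]]); t=np.arctan2(np.hypot(q[0],q[1]),q[2]); n=q[:2]/np.hypot(q[0],q[1]); return K[[0,1],[2,2]]+n*t*K[0,0]
g=d["frame"].astype(np.float32).mean(2)
x,y=np.maximum(proj(np.array([.6017,.118,.086])).astype(int)-70,0)
for th in (45,52):
    for b in blobs(g[y:y+140,x:x+140]<th,(x,y),250): print(th,"knob",rect(castw(d,b,.086)),b.min(0),b.max(0))
a=np.radians(-4.5);R=np.array([[np.cos(a),-np.sin(a)],[np.sin(a),np.cos(a)]]); s=np.array([551.9,224.8])
M=[[16,-16],[-16,-16],[-16,16],[16,16]]
p0=np.array([proj(np.r_[(s+R@np.array(m,float))/1e3,.185]) for m in M],np.float32)
p=cv2.cornerSubPix(g,p0.copy().reshape(-1,1,2),(4,4),(-1,-1),(3,50,.01)).reshape(-1,2)
for q,q0,m in zip(p,p0,M): print(q0,q,"jig xy",(castw(d,[q],.185)[0,:2]*1e3-s)@R,m)
E
```

```text
35.0 [0.6 0.1 0.3] [180.    0.  129.9] [ 0.4  0.9 -1. ] 0.04207180733362606
52 knob (array([602.8, 121.1]), array([17.6, 70.1]), 42.9) [271 155] [289 223]
[324.7  89.8] [325.7  89.1] jig xy [ 16.1 -15.2] [16, -16]
[290.3  56.5] [291.9  57.7] jig xy [-14.7 -15.9] [-16, -16]
[323.7  25.6] [323.3  25.4] jig xy [-16.3  16. ] [-16, 16]
[357.4  58.7] [357.4  58.7] jig xy [16. 16.] [16, 16]
```

```bash
python3 - <<'E'
from h import *; import pickle
np.set_printoptions(linewidth=250,precision=1,suppress=True)
d=pickle.load(open("w9.pkl","rb")); g=d["frame"].astype(np.float32).mean(2)
K=d["camera_matrix"];E=d["extrinsics"]
def proj(p):
    q=np.linalg.inv(E)@np.r_[p,1]; q=np.array([q[0],-q[1],-q[2]]); t=np.arctan2(np.hypot(q[0],q[1]),q[2]); n=q[:2]/np.hypot(q[0],q[1]); return K[[0,1],[2,2]]+n*t*K[0,0]
pv=np.array([601.6,117.5])
# sample brightness around circles about the pivot: z=.086 (knob) r=20,30 both sides; z=.045 (arm) r=55..90
for z,rs in ((.086,(22,30,-22,-30)),(.045,(50,60,70,80,90))):
    for r in rs:
        al=np.arange(112,152,2); v=[]
        for a in al:
            x,y=proj(np.r_[(pv+r*np.array([np.cos(np.radians(a)),np.sin(np.radians(a))]))/1e3,z]); v.append(cv2.getRectSubPix(g,(1,1),(float(x),float(y)))[0,0])
        print(z,r,np.array(v).astype(int))
print(np.arange(112,152,2))
E
```

```text
0.086 22 [41 44 44 45 46 47 47 47 48 48 48 49 50 50 50 50 48 50 54 63]
0.086 30 [ 71  54  45  44  46  45  46  47  48  48  49  50  50  51  56  81 118 143 153 155]
0.086 -22 [140 108  78  57  50  50  49  48  48  47  47  46  45  44  44  44  43  42  43  49]
0.086 -30 [169 167 155 123  82  56  49  48  47  47  46  45  44  43  42  42  44  66 107 143]
0.045 50 [ 90  93  90  85  86 105 167 204 209 209 209 202 182 172 171 168 159 152 152 153]
0.045 60 [ 77  76  76  83  85  86 128 193 209 210 210 198 173 169 168 156 150 151 152 153]
0.045 70 [140 142 129  94  87  85  94 171 210 211 210 188 171 170 165 154 154 154 155 155]
0.045 80 [ 76 104 130 107  68  69  71 138 206 210 209 182 172 166 152 151 153 153 152 153]
0.045 90 [ 85 122 141 137  83  67  67  89 171 191 199 161 152 152 151 151 150 151 152 167]
[112 114 116 118 120 122 124 126 128 130 132 134 136 138 140 142 144 146 148 150]
```

The knob and arm now point at about 130°, which is 74° from the start, so the clamp is fully closed. The tube is still in the corner, so I'll hand the job in.

```bash
python3 -c "
from workcell import robot
print(robot.close_job())"
```

```text
the job is handed in; nothing more can be done
None
```

The job is handed in at about 35 s: the tall tube stands upright in the fence corner, its top corners measured within about 1.3 mm of the flush position, and the clamp turned about 74° clockwise onto its closed stop; nothing else was touched.

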